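# Load the injector spin dryer: left-hand wing nut, balance blanks, three keys

## Robot

A 6-joint arm with a two-finger parallel gripper is mounted at the origin on a cart in front of the work surface, level with it; the furniture and walls round the work are solid. World frame = base frame: x ahead of the robot, y to its left, z up, the work surface at z = 0. Lengths are in m, angles in rad, forces in N, time in s.
With the tool pointing down it reaches from about 0.3 to 0.875 m from the base axis. Payload 6.4 kg.
Tool frame: the origin (TCP) lies between the finger pads; the fingertips stand 19 mm ahead of it and the grasp point (between the pads) is the TCP (ctrl.tips_ahead is the z of the fingertips in the tool frame, in m); z points along the fingers, y is the line along which they close (so a half turn about z gives the same grasp; the last joint's range is limited). The gripper opens to 85 mm and grips with 20 to 120 N. Pads are 22 mm wide; open, the fingers measure 114 mm over their backs; the gripper's body (76 mm by 85 mm) begins 54 mm behind the grasp point. The pads swing forward as they close: fully open they stand 13 mm farther back than shut.
Start: joints at [0.954, 0.181, 1.607, -0, 1.354, -0.206], TCP at [0.23, 0.527, 0.25] pointing down, gripper open.
Joint ranges: [-2.99, 2.99], [-0.89, 2.07], [0.3, 2.58], [-1.14, 4.28], [0, 2.63], [-3.12, 3.12]. Speed limits (rad/s): [2.57, 2.57, 3.01, 3.14, 3.14, 3.14].

## Interface

Orientations are given as a unit quaternion [w, x, y, z].
In Python, from bench import readout, vision, ctrl gives the robot as it stands.
- The arm moves only by the tool play_rows, never from a script. Its arguments are lists of equal length, an entry for each row: "xyz": the shift along the tool's x, y, z in mm, a list of three; "rot": the turn, a rotation vector about the tool's x, y, z in rad, a list of three; "grip": the opening, from 0 (shut) to 1 (fully open). In form: {"xyz": [[x, y, z], ...], "rot": [[rx, ry, rz], ...], "grip": [grip, ...]}. A call has exactly 10 rows; each row is the pose to reach, as a shift and turn from the pose commanded when the call began, along the tool's axes at that moment; what a row does not reach only later rows make up. A row lasts 1/8 s, in which the tool goes at most 62.5 mm and 10.7 degrees, less where a joint would pass 70% of its speed; a pose out of reach is approached as far as the arm can. A call with a gripper value outside its range is refused whole. The fingers move at their own pace and stop on an object; the grip force is fixed at half the most. Time passes only in rows, so rows that repeat a pose let the fingers close, or fill a call up. It gives the time, the measured TCP pose, the force, the opening and the grip force at its end, in the units of the state.
- readout.get_obs(): the state, without advancing time (a new reading comes with each control period).
- vision.camera(name): name is "scene" or "top" or "wrist"; returns a dict with "color" (384x512x3 uint8, red, green, blue), "depth" (384x512 float32, m along the optical axis (not along the pixel's ray), 0 where there is no reading), "camera_matrix" (3x3 intrinsics, pixels), "extrinsics" (4x4, takes a point from camera to world coordinates); the wrist camera has in their place "hand_eye" (4x4, takes a point from camera to tool coordinates, whose origin is the TCP and whose axes are the flange's). Camera axes: x right, y down, z forward; pixel columns grow to the right and rows downward; lengths in m; the calibration is good to about 2 mm. A picture is of the moment at which its call begins: read the wrist's pose just before it.
- ctrl.hand_in(): hands the job in; it is judged then, once.
The state is a dict: "time_s": time; "q": joint angles; "dq": joint speeds; "joint_efforts": joint torques, N m; "eef_pos": TCP position; "eef_rot": TCP orientation; "wrist_force": force on the tool from outside, world axes, zero at the start; "torque": the same for the moment, N m; "opening": opening from 0.0 (shut) to 1.0 (fully open); "grasp_force": force on a finger pad.
Only numpy, scipy, OpenCV 4.12 (cv2) and the standard library are available. Lean on these libraries where they do the work, as an engineer would, in place of code of your own. Each camera call takes 0.05 s, during which the arm holds its last target. There are 200 camera calls.

## Task

Load the washed injectors from the black mat into the spin dryer. Its clamp is held by a red wing nut with a left-hand thread (it loosens clockwise): loosen it, swing the clamp open, put each injector in place of one of the brass balance blanks, lying in a cradle with its nozzle pointing clockwise round the rotor, and lay the blanks you took out in the steel tray, so that every cradle stays filled. Then swing the clamp fully closed, tighten the nut again, and press the keys one at a time: yellow, blue, then green; leave everything else on the bench alone.

Things in the scene. Friction and masses are not known exactly. Their poses are not given: they have to be found in the camera images.
- wing_nut (a joint): Red wing nut on the middle of the rotor, with a LEFT-HAND thread of 16 mm lead: rad turned from tight, growing CLOCKWISE seen from above. About 0 = tight (stop at -0.3), 3.0 = loosest (stop). It lifts nut and clamp by 2.55 mm per rad; the clamp can swing only above about 2.1. Turns with about 0.07 N m and stays where it is left
- wing_nut_grip (a point): Centre of the wing nut's red bar (70 mm long along this point's x, 14 mm thick, 21 mm high), on the rotor's axis; rises with the nut. Take the bar across its thickness from above; the fingers have 28 mm of room on either side of it and 18 mm below this point
- clamp (a joint): Three-armed steel clamp under the wing nut: rad swung about the rotor's axis, 0 = arms over the three cradles (closed, stop), growing clockwise seen from above to 0.85 (stop) = arms in the gaps between the cradles (open). Light friction (0.1 N m), stays where it is left. With the nut tight a peg beside the arm's foot blocks it; it must be within 0.1 of closed before the nut can go down
- clamp_post (a point): Middle of the black upright finger post (14 mm diameter, 20 mm tall, round, top 10 mm above this point) on one clamp arm, 90 mm from the rotor's axis; take it from above to swing the clamp in an arc. The arm's top is 11 mm below this point
- cradle_0: One of three alike cradles on the rotor: two white V supports, 8 mm thick, 54 mm apart along its y, open upward. Origin on the rotor's face under the cradle's middle, 88 mm from the rotor's axis; x points outward from the axis, y along the rod lying in it (anticlockwise round the rotor seen from above). The axis of a seated 25 mm body lies 26 mm above this origin, its middle straight above it
- cradle_1: One of three alike cradles on the rotor: two white V supports, 8 mm thick, 54 mm apart along its y, open upward. Origin on the rotor's face under the cradle's middle, 88 mm from the rotor's axis; x points outward from the axis, y along the rod lying in it (anticlockwise round the rotor seen from above). The axis of a seated 25 mm body lies 26 mm above this origin, its middle straight above it
- cradle_2: One of three alike cradles on the rotor: two white V supports, 8 mm thick, 54 mm apart along its y, open upward. Origin on the rotor's face under the cradle's middle, 88 mm from the rotor's axis; x points outward from the axis, y along the rod lying in it (anticlockwise round the rotor seen from above). The axis of a seated 25 mm body lies 26 mm above this origin, its middle straight above it
- injector_a_mid (a point): Injector, red port cap, 170 mm, 0.42 kg, MAY BE ABSENT: middle of its round 25 mm body, on its axis, 14 mm above what it lies on (mat: floor 3 mm, edges and rib 9 mm high). y runs along it to the plug end (nozzle tip 100 mm along -y), z up. Round part 37 mm either way along y, then hexagons 32 mm wide, 28 mm high. Port and plug rise up to 42 mm above the axis. Grasp across the round part
- injector_b_mid (a point): Injector, blue port cap, 170 mm, 0.42 kg, MAY BE ABSENT: middle of its round 25 mm body, on its axis, 14 mm above what it lies on (mat: floor 3 mm, edges and rib 9 mm high). y runs along it to the plug end (nozzle tip 100 mm along -y), z up. Round part 37 mm either way along y, then hexagons 32 mm wide, 28 mm high. Port and plug rise up to 42 mm above the axis. Grasp across the round part
- blank_0_mid (a point): Brass balance blank, 103 mm long along its y, 0.42 kg: its centre, 14 mm above what it lies on. Round 25 mm body 75 mm long between two square heads 28 x 28 x 14 mm. Grasp across the round part
- blank_1_mid (a point): Brass balance blank, 103 mm long along its y, 0.42 kg: its centre, 14 mm above what it lies on. Round 25 mm body 75 mm long between two square heads 28 x 28 x 14 mm. Grasp across the round part
- blank_2_mid (a point): Brass balance blank, 103 mm long along its y, 0.42 kg: its centre, 14 mm above what it lies on. Round 25 mm body 75 mm long between two square heads 28 x 28 x 14 mm. Grasp across the round part
- parts_tray: Shallow steel tray fixed on the bench, 127 mm along its x, 192 mm along its y, floor 2 mm thick, walls 22 mm high; origin at the centre of its underside
- key_yellow (a joint): Spring key, yellow, first (brake off): 0 up, 0.006 m fully pressed; takes 5 N, counts from 0.004, springs back
- key_yellow_top (a point): Centre of that key's top, 25 mm diameter, pressed straight down; the keys stand in a row, 56 mm apart, on the right-hand side of the dryer
- key_blue (a joint): Spring key, blue, second (programme): 0 up, 0.006 m fully pressed; takes 5 N, counts from 0.004, springs back
- key_blue_top (a point): Centre of that key's top, 25 mm diameter, pressed straight down; the keys stand in a row, 56 mm apart, on the right-hand side of the dryer
- key_green (a joint): Spring key, green, third (start): 0 up, 0.006 m fully pressed; takes 5 N, counts from 0.004, springs back
- key_green_top (a point): Centre of that key's top, 25 mm diameter, pressed straight down; the keys stand in a row, 56 mm apart, on the right-hand side of the dryer
- measuring_cylinder: Glass measuring cylinder, 154 mm tall, not part of the job: leave it alone
- grease_tub: Tub with red lid, 59 mm diameter, not part of the job: leave it alone
- spare_coupler: Loose quick coupler, 88 mm tall, standing on its nut, not part of the job: leave it alone

How it is judged:
On the way, in this order (a step that is already met when the one before it is completed fails the run):
1. the wing nut is loosened (above 2.1 rad) with the clamp still closed (value of joint wing_nut above 2.1 rad and value of joint clamp below 0.2 rad), for 0.1 s.
2. the clamp is swung open (above 0.7 rad) (value of joint clamp above 0.7 rad and value of joint wing_nut above 1.8 rad), for 0.2 s.
3. with the clamp open, every injector lies in a cradle, nozzle clockwise, and every cradle is filled (((distance between injector_a_mid and cradle_0 below 0.03 m and angle between the y axis of injector_a_mid and the y axis of cradle_0, either way round below 0.15 rad and y of cradle_1 in the frame of injector_a_mid above 0.05 m) or (distance between injector_a_mid and cradle_1 below 0.03 m and angle between the y axis of injector_a_mid and the y axis of cradle_1, either way round below 0.15 rad and y of cradle_2 in the frame of injector_a_mid above 0.05 m) or (distance between injector_a_mid and cradle_2 below 0.03 m and angle between the y axis of injector_a_mid and the y axis of cradle_2, either way round below 0.15 rad and y of cradle_0 in the frame of injector_a_mid above 0.05 m)) and ((distance between injector_b_mid and cradle_0 below 0.03 m and angle between the y axis of injector_b_mid and the y axis of cradle_0, either way round below 0.15 rad and y of cradle_1 in the frame of injector_b_mid above 0.05 m) or (distance between injector_b_mid and cradle_1 below 0.03 m and angle between the y axis of injector_b_mid and the y axis of cradle_1, either way round below 0.15 rad and y of cradle_2 in the frame of injector_b_mid above 0.05 m) or (distance between injector_b_mid and cradle_2 below 0.03 m and angle between the y axis of injector_b_mid and the y axis of cradle_2, either way round below 0.15 rad and y of cradle_0 in the frame of injector_b_mid above 0.05 m)) and distance between any of injector_a_mid, injector_b_mid, blank_0_mid, blank_1_mid, blank_2_mid and cradle_0 below 0.03 m and distance between any of injector_a_mid, injector_b_mid, blank_0_mid, blank_1_mid, blank_2_mid and cradle_1 below 0.03 m and distance between any of injector_a_mid, injector_b_mid, blank_0_mid, blank_1_mid, blank_2_mid and cradle_2 below 0.03 m and value of joint clamp above 0.65 rad), for 0.3 s.
4. the clamp is swung closed again (below 0.12 rad) (value of joint clamp below 0.12 rad), for 0.2 s.
5. the wing nut is tight again (below 0.25 rad) (value of joint wing_nut below 0.25 rad and value of joint clamp below 0.12 rad), for 0.2 s.
6. the yellow key alone is pressed, nut tight (value of joint key_yellow above 0.004 m and value of joint each of key_blue, key_green below 0.0015 m and value of joint wing_nut below 0.3 rad), for 0.05 s.
7. the blue key alone is pressed, nut tight (value of joint key_blue above 0.004 m and value of joint each of key_yellow, key_green below 0.0015 m and value of joint wing_nut below 0.3 rad), for 0.05 s.
8. the green key alone is pressed, nut tight (value of joint key_green above 0.004 m and value of joint each of key_yellow, key_blue below 0.0015 m and value of joint wing_nut below 0.3 rad), for 0.05 s.
At the end, for the whole second after the job is handed in: every injector in a cradle (middle within 30 mm of the cradle's origin, 26 mm when seated; axis within 0.15 rad; nozzle clockwise), every cradle filled, every other blank in the tray, clamp closed (below 0.12 rad), nut tight (below 0.25 rad) (all of step 5 and ((distance between injector_a_mid and cradle_0 below 0.03 m and angle between the y axis of injector_a_mid and the y axis of cradle_0, either way round below 0.15 rad and y of cradle_1 in the frame of injector_a_mid above 0.05 m) or (distance between injector_a_mid and cradle_1 below 0.03 m and angle between the y axis of injector_a_mid and the y axis of cradle_1, either way round below 0.15 rad and y of cradle_2 in the frame of injector_a_mid above 0.05 m) or (distance between injector_a_mid and cradle_2 below 0.03 m and angle between the y axis of injector_a_mid and the y axis of cradle_2, either way round below 0.15 rad and y of cradle_0 in the frame of injector_a_mid above 0.05 m)) and ((distance between injector_b_mid and cradle_0 below 0.03 m and angle between the y axis of injector_b_mid and the y axis of cradle_0, either way round below 0.15 rad and y of cradle_1 in the frame of injector_b_mid above 0.05 m) or (distance between injector_b_mid and cradle_1 below 0.03 m and angle between the y axis of injector_b_mid and the y axis of cradle_1, either way round below 0.15 rad and y of cradle_2 in the frame of injector_b_mid above 0.05 m) or (distance between injector_b_mid and cradle_2 below 0.03 m and angle between the y axis of injector_b_mid and the y axis of cradle_2, either way round below 0.15 rad and y of cradle_0 in the frame of injector_b_mid above 0.05 m)) and distance between any of injector_a_mid, injector_b_mid, blank_0_mid, blank_1_mid, blank_2_mid and cradle_0 below 0.03 m and distance between any of injector_a_mid, injector_b_mid, blank_0_mid, blank_1_mid, blank_2_mid and cradle_1 below 0.03 m and distance between any of injector_a_mid, injector_b_mid, blank_0_mid, blank_1_mid, blank_2_mid and cradle_2 below 0.03 m and ((x of blank_0_mid in the frame of parts_tray between -0.055 and 0.055 m and y of blank_0_mid in the frame of parts_tray between -0.085 and 0.085 m and height (world z) of blank_0_mid below 0.026 m) or distance between blank_0_mid and cradle_0 below 0.03 m or distance between blank_0_mid and cradle_1 below 0.03 m or distance between blank_0_mid and cradle_2 below 0.03 m) and ((x of blank_1_mid in the frame of parts_tray between -0.055 and 0.055 m and y of blank_1_mid in the frame of parts_tray between -0.085 and 0.085 m and height (world z) of blank_1_mid below 0.026 m) or distance between blank_1_mid and cradle_0 below 0.03 m or distance between blank_1_mid and cradle_1 below 0.03 m or distance between blank_1_mid and cradle_2 below 0.03 m) and ((x of blank_2_mid in the frame of parts_tray between -0.055 and 0.055 m and y of blank_2_mid in the frame of parts_tray between -0.085 and 0.085 m and height (world z) of blank_2_mid below 0.026 m) or distance between blank_2_mid and cradle_0 below 0.03 m or distance between blank_2_mid and cradle_1 below 0.03 m or distance between blank_2_mid and cradle_2 below 0.03 m)); the robot touches nothing.
It fails at once if a key is pressed while the wing nut is not tight (value of joint any of key_yellow, key_blue, key_green above 0.003 m and value of joint wing_nut above 0.5 rad).
It fails at once if one of the things that are not part of the job is pushed more than 3 cm (distance of any of measuring_cylinder, grease_tub, spare_coupler from where it was at the start of the episode above 0.03 m).
It fails at once if the measuring cylinder or the coupler is tipped over (angle between any of measuring_cylinder, spare_coupler's own z axis and vertical above 0.5 rad).
Of injector_a, injector_b only 1 to 2 are there at a start; the rules pass over those that are not, and their reading is None.
At some moment in a run one of injector_a, injector_b may be knocked a few centimetres aside while the robot is not near it.
Once in a run the grip may slacken for a moment while it holds something.
It also fails if it takes over 210 s, if anything falls off the work surface, if the arm or the gripper's body presses on something with over 40 N, if the wrist force passes 120 N, or if a joint passes its speed limit or range.

## Working session

There is one attempt and no reset: what is moved stays moved. The work goes in short steps, Python scripts to look and compute and a tool call to move; the robot and the scene stay as the last step left them, time stands still between calls to the robot, and variables do not carry over. Pictures are saved under pics/ and viewed, at most 14 in all, crops included, and the job is handed in when it is done.

Besides the shell and the picture viewer there is one more tool, called after ">>>" by a JSON object that holds its "fn" and its "kwargs". play_rows: Moves the arm, as the interface text tells. Its arguments: {"type":"object","properties":{"xyz":{"type":"array","items":{"type":"array","items":{"type":"number"}}},"rot":{"type":"array","items":{"type":"array","items":{"type":"number"}}},"grip":{"type":"array","items":{"type":"number"}}},"required":["xyz","rot","grip"]}

```bash
ls && mkdir -p pics && python3 - <<'E'
from bench import readout, vision, ctrl
import cv2,numpy as np
o=readout.get_obs(); print(o, ctrl.tips_ahead)
for n in ("top","scene"):
    c=vision.camera(n); cv2.imwrite(f"pics/{n}0.png",cv2.resize(c["color"][...,::-1],(800,600)))
    np.savez(f"{n}0.npz",**{k:v for k,v in c.items()}); print(n,c["camera_matrix"],c["extrinsics"])
E
```

```text
pics
{'time_s': 0.0, 'q': array([ 9.53714048e-01,  1.81566556e-01,  1.60803213e+00,  2.26083084e-05,
        1.35380086e+00, -2.06293362e-01]), 'dq': array([-6.03593519e-04,  5.81267625e-04, -9.16784586e-05, -2.62208318e-04,
       -2.06709987e-05,  5.38347295e-04]), 'joint_efforts': array([-1.00360317e-04, -4.44890249e+01, -3.51330221e+01, -4.34538351e-04,
        9.17372410e-03, -1.93833523e-05]), 'eef_pos': array([0.22927599, 0.52673132, 0.24935812]), 'eef_rot': array([-3.71634764e-04,  2.03955652e-01,  9.78979712e-01, -8.23543918e-04]), 'wrist_force': array([-0.11974907, -0.7106816 ,  0.22211883]), 'torque': array([ 0.01181753, -0.01071236, -0.02970441]), 'grasp_force': 0.0, 'opening': 0.9996897601733554} 0.019
top [[424.85513639   0.         260.74229002]
 [  0.         424.85513639 196.05457269]
 [  0.           0.           1.        ]] [[ 0.0246461  -0.98964706  0.14139048  0.41781086]
 [-0.99954782 -0.02683177 -0.01357258  0.05215738]
 [ 0.01722582 -0.14099203 -0.98986086  1.45093151]
 [ 0.          0.          0.          1.        ]]
scene [[430.68481694   0.         258.14517328]
 [  0.         430.68481694 194.13216537]
 [  0.           0.           1.        ]] [[ 0.66433098 -0.36237663  0.65371823 -0.24076835]
 [-0.74743665 -0.32012762  0.58211404 -0.7026987 ]
 [-0.00167126 -0.87532936 -0.48352427  0.72627116]
 [ 0.          0.          0.          1.        ]]
```

View pics/top0.png

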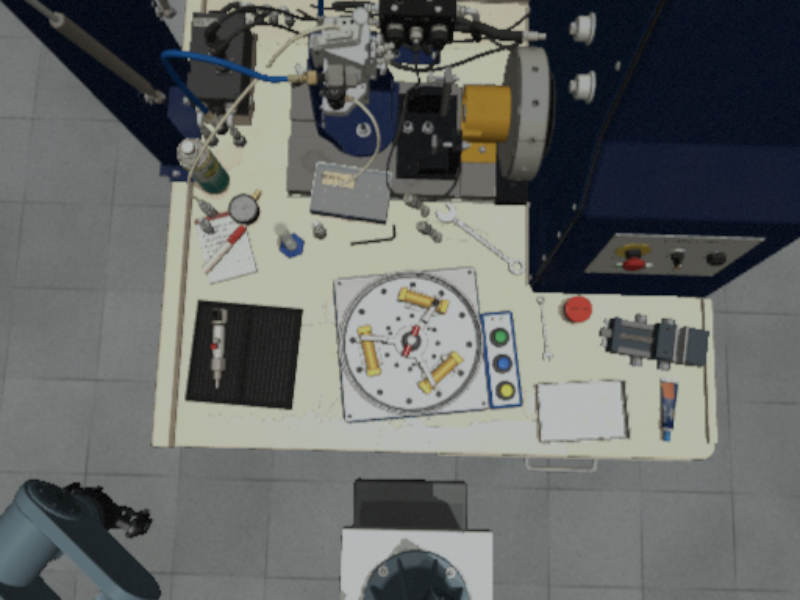

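View pics/scene0.png

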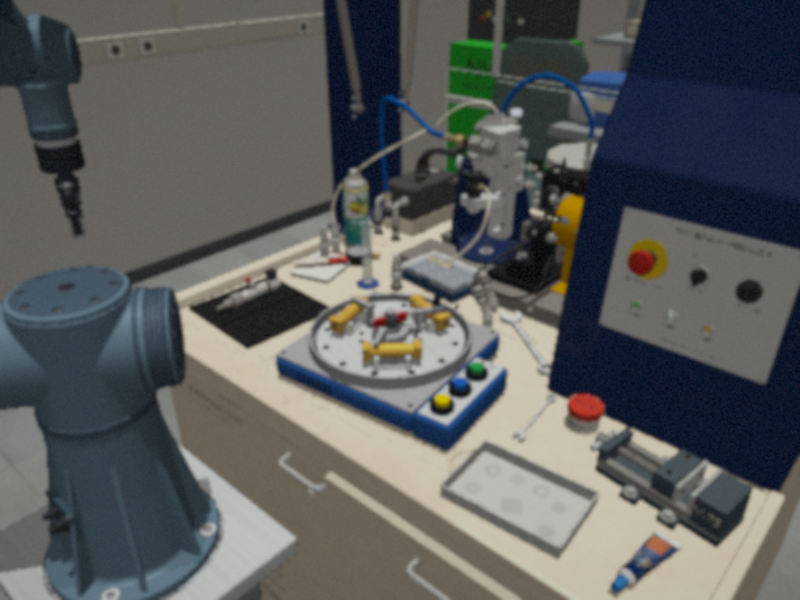

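Top view: one injector (red cap, px (218,345)) with its nozzle toward the robot. Rotor centre is near (411,341), blanks near (422,299), (369,350) and (440,372), keys at (500-507,337-391), tray at (582,411). The black post is near (436,303).

```bash
cat > h.py <<'E'
import numpy as np,cv2
from scipy.spatial.transform import Rotation as R
def load(n): return dict(np.load(n))
def cast(c,px,z,T=None):
    T=c["extrinsics"] if T is None else T
    px=np.atleast_2d(px).astype(float);K=c["camera_matrix"]
    d=np.c_[(px[:,0]-K[0,2])/K[0,0],(px[:,1]-K[1,2])/K[1,1],np.ones(len(px))]@T[:3,:3].T
    o=T[:3,3]; return o+d*((z-o[2])/d[:,2])[:,None]
def pts(c,T=None):
    T=c["extrinsics"] if T is None else T
    h,w=c["depth"].shape;u,v=np.meshgrid(np.arange(w),np.arange(h));K=c["camera_matrix"];z=c["depth"]
    P=np.stack([(u-K[0,2])/K[0,0]*z,(v-K[1,2])/K[1,1]*z,z],-1); return P@T[:3,:3].T+T[:3,3]
def blobs(c,lo,hi,minA=8,roi=None,T=None):
    hsv=cv2.cvtColor(c["color"],cv2.COLOR_RGB2HSV); m=cv2.inRange(hsv,lo,hi)
    if roi: k=np.zeros_like(m);x0,y0,x1,y1=roi;k[y0:y1,x0:x1]=1;m*=k
    n,l,s,ce=cv2.connectedComponentsWithStats(m);P=pts(c,T);out=[]
    for i in range(1,n):
        if s[i,4]<minA: continue
        mm=(l==i)&(c["depth"]>0);q=P[mm]
        yx=np.argwhere(l==i)[:,::-1].astype(float);w,V=np.linalg.eigh(np.cov(yx.T))
        out.append(dict(px=ce[i],n=s[i,4],z=np.median(q[:,2]) if len(q) else None,zmax=np.percentile(q[:,2],95) if len(q) else None,ax=V[:,1],len=4*np.sqrt(w)))
    return out
def wristT(o,c):
    T=np.eye(4);w,x,y,z=o["eef_rot"];T[:3,:3]=R.from_quat([x,y,z,w]).as_matrix();T[:3,3]=o["eef_pos"];return T@c["hand_eye"]
def show(c,B,z,T=None):
    for b in B:
        p=cast(c,b["px"],z,T)[0];a=cast(c,[b["px"]-b["ax"]*5,b["px"]+b["ax"]*5],z,T);d=a[1]-a[0]
        print(b["px"].round(1),b["n"],"z",b["z"].round(3),b["zmax"].round(3),"xy",p[:2].round(4),"ang",round(float(np.arctan2(d[1],d[0])),3))
E
python3 - <<'E'
from h import *
c=load("top0.npz")
roi=(205,165,345,275)
for n,lo,hi,z in [("red",(0,130,90),(8,255,255),.09),("red2",(172,130,90),(180,255,255),.09),("brass",(14,110,90),(26,255,255),.07),("yel",(24,170,110),(34,255,255),.05),("blue",(100,150,100),(120,255,255),.05),("green",(50,120,60),(85,255,255),.05)]:
    print(n);show(c,blobs(c,lo,hi,8,roi),z)
P=pts(c)
for n,(u,v) in dict(mat=(160,240),rotor=(250,240),plate=(220,262),plate2=(306,262),tray=(372,262),table=(340,290),post=(279,194),hub=(263,218)).items(): print(n,P[v-1:v+2,u-1:u+2].reshape(-1,3).mean(0).round(4))
g=cv2.cvtColor(c["color"],cv2.COLOR_RGB2GRAY)
w=cv2.resize(c["color"][165:275,205:345,::-1],None,fx=5,fy=5,interpolation=cv2.INTER_CUBIC);cv2.imwrite("pics/crop1.png",w)
E
```

```text
red
red2
brass
[266.8 191. ] 120 z 0.102 0.107 xy [0.6324 0.0135] ang 1.36
[281.9 195.4] 24 z 0.103 0.108 xy [ 0.6191 -0.0363] ang 2.702
[236.6 227.3] 129 z 0.102 0.107 xy [0.5105 0.1091] ang -2.894
[284.4 235.1] 115 z 0.102 0.106 xy [ 0.4892 -0.0467] ang 2.403
[273.6 245.7] 17 z 0.101 0.109 xy [ 0.4542 -0.0123] ang -2.534
yel
blue
[312.8 242.3] 52 z 0.053 0.056 xy [ 0.469  -0.1419] ang -2.963
[321.9 231.6] 31 z 0.077 0.082 xy [ 0.5048 -0.1719] ang 1.723
green
[319.9 214.8] 34 z 0.077 0.081 xy [ 0.5603 -0.1647] ang 1.86
mat [0.4655 0.3692 0.0018]
rotor [0.4708 0.0645 0.0645]
plate [0.3976 0.1602 0.0491]
plate2 [ 0.4043 -0.1217  0.0371]
tray [ 0.4095 -0.3498  0.0025]
table [ 3.140e-01 -2.414e-01  2.000e-04]
post [ 0.6139 -0.0229  0.1346]
hub [0.5385 0.0251 0.1196]
```

View pics/crop1.png

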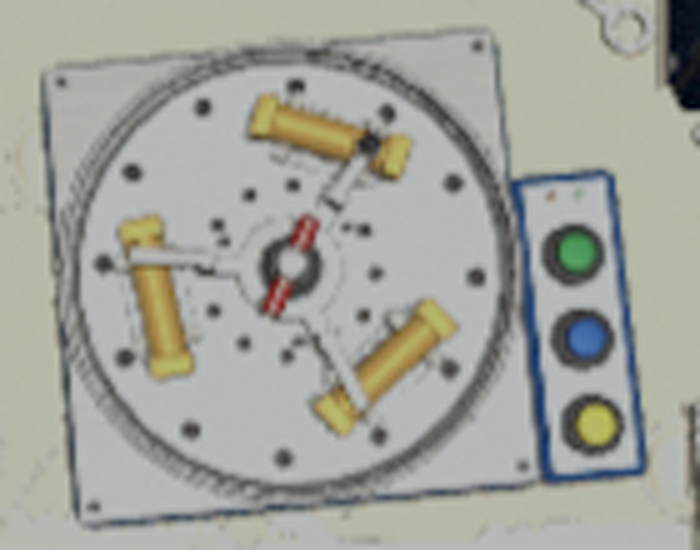

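Crop: hub at (292,266), the red bar runs (308,230)→(275,300), the post is at (370,143), and the keys run green/blue/yellow from top to bottom. I'll move over the rotor and look closely.

>>> {"fn": "play_rows", "kwargs": {"xyz": [[-50, -34, -10], [-100, -68, -20], [-150, -102, -30], [-200, -136, -40], [-250, -170, -50], [-300, -204, -60], [-350, -238, -70], [-400, -272, -80], [-450, -306, -90], [-495, -338, -100]], "rot": [[0, 0, 0], [0, 0, 0], [0, 0, 0], [0, 0, 0], [0, 0, 0], [0, 0, 0], [0, 0, 0], [0, 0, 0], [0, 0, 0], [0, 0, 0]], "grip": [1, 1, 1, 1, 1, 1, 1, 1, 1, 1]}}

```text
time_s: 1.35
eef_pos: [0.5491, 0.0176, 0.3502]
eef_rot: [-0.0, 0.204, 0.979, 0.0]
wrist_force: [-0.4, 0.5, 0.6]
opening: 1.002
grasp_force: 0.0
```

```bash
cat >> h.py <<'E'
def snap(name,tag):
    from bench import readout,vision
    o=readout.get_obs();c=vision.camera(name);T=wristT(o,c) if name=="wrist" else c["extrinsics"]
    c["extrinsics"]=T;np.savez(tag+".npz",**c);cv2.imwrite(f"pics/{tag}.png",cv2.resize(c["color"][...,::-1],(800,600)));return o,c
def rel(p,thy=None):
    "shift in tool axes (mm) and turn to world point p, tool-y heading thy (mod pi)"
    from bench import readout
    o=readout.get_obs();w,x,y,z=o["eef_rot"];M=R.from_quat([x,y,z,w]).as_matrix()
    s=M.T@(np.array(p)-o["eef_pos"])*1000;cur=np.arctan2(M[1,1],M[0,1])
    print("t",round(o["time_s"],2),"pos",o["eef_pos"].round(4),"thy",cur.round(3),"q6",o["q"][5].round(3),"open",round(o["opening"],3),"F",o["wrist_force"].round(1),"tilt",M[:2,2].round(3))
    print("shift",s.round(1),end=" ")
    if thy is not None: d=(cur-thy+np.pi/2)%np.pi-np.pi/2;print("rotz",d.round(3))
E
python3 - <<'E'
from h import *
o,c=snap("wrist","w1");print(c["hand_eye"].round(3));rel(o["eef_pos"])
E
```

```text
[[ 0.001 -0.954 -0.301  0.077]
 [ 1.     0.001  0.    -0.001]
 [ 0.    -0.301  0.954 -0.124]
 [ 0.     0.     0.     1.   ]]
t 1.4 pos [0.5521 0.0119 0.3512] thy 1.155 q6 -1.347 open 0.997 F [ 0.1 -5.8  1. ] tilt [ 0.003 -0.004]
shift [5. 4. 1.]
```

View pics/w1.png

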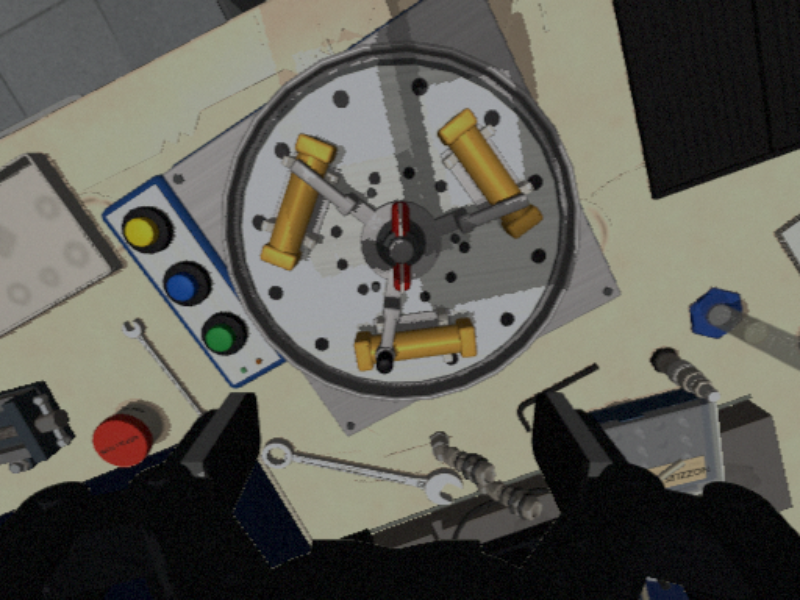

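The wrist view shows everything clearly: the bar is vertical at (401,245), the post at (386,358), and the blanks at (300,200), (490,172) and (415,343). Next I measure from a settled frame.

```bash
python3 - <<'E'
from h import *
o,c=snap("wrist","w2")
hsv=cv2.cvtColor(c["color"],cv2.COLOR_RGB2HSV);T=c["extrinsics"];P=pts(c)
roi=np.zeros(c["depth"].shape,bool);roi[25:260,140:372]=1
def msk(lo,hi): return (cv2.inRange(hsv,lo,hi)>0)&roi
m=msk((14,110,60),(28,255,255))
m=m&(P[...,2]>.085)
mm=cv2.morphologyEx(m.astype(np.uint8),cv2.MORPH_CLOSE,np.ones((15,15)))
n,l,s,ce=cv2.connectedComponentsWithStats(mm);C=[]
for i in range(1,n):
    if s[i,4]<200: continue
    yx=np.argwhere((l==i)&m)[:,::-1].astype(np.float32);r=cv2.minAreaRect(yx)
    b=cast(c,cv2.boxPoints(r),.095)[:,:2];e=[b[1]-b[0],b[2]-b[1]];L=max(e,key=np.linalg.norm);C.append(b.mean(0))
    print("blank",b.mean(0).round(4),"L,W",[round(float(np.linalg.norm(x)),3) for x in e],"ang",np.arctan2(L[1],L[0]).round(3))
A=np.array(C);M=np.c_[2*A,np.ones(3)];x=np.linalg.solve(M,(A**2).sum(1));print("circ",x[:2].round(4),"r",np.sqrt(x[2]+x[0]**2+x[1]**2).round(4))
print([np.arctan2(*(a-x[:2])[::-1]).round(3) for a in A])
for nme,ms in dict(red=msk((0,120,60),(9,255,255))|msk((172,120,60),(180,255,255)),yel=msk((24,150,60),(34,255,255)),blue=msk((100,160,60),(115,255,255)),green=msk((50,120,40),(85,255,255))).items():
    n,l,s,ce=cv2.connectedComponentsWithStats(ms.astype(np.uint8))
    for i in range(1,n):
        if s[i,4]<40: continue
        q=P[l==i];q=q[q[:,2]>.02];zt=np.percentile(q[:,2],80);yx=np.argwhere(l==i)[:,::-1].astype(np.float32);r=cv2.minAreaRect(yx)
        print(nme,ce[i].round(1),s[i,4],"z",np.median(q[:,2]).round(4),zt.round(4),"xy",cast(c,ce[i],zt)[0,:2].round(4))
    if nme=="red":
        r=cv2.minAreaRect(np.argwhere(ms)[:,::-1].astype(np.float32));b=cast(c,cv2.boxPoints(r),.128)[:,:2];print("bar",b.mean(0).round(4),b.round(4).tolist())
# post
q=P[(P[...,2]>.125)&roi&(P[...,0]>.59)&(P[...,2]<.16)];print("post",len(q),q.mean(0).round(4),q[:,2].max())
q=P[roi&(np.hypot(P[...,0]-x[0],P[...,1]-x[1])<.04)];print("nut z",np.percentile(q[:,2],[50,80,95,99]).round(4))
E
```

```text
blank [0.5186 0.112 ] L,W [0.028, 0.105] ang 0.281
blank [ 0.4772 -0.0387] L,W [0.105, 0.028] ang 2.333
blank [0.6269 0.0014] L,W [0.103, 0.031] ang 1.299
circ [0.5404 0.025 ] r 0.0897
[np.float64(1.816), np.float64(-2.352), np.float64(-0.266)]
red [256.2 136.7] 54 z 0.1126 0.1134 xy [0.5194 0.0289]
bar [0.5378 0.025 ] [[0.5068, 0.0307], [0.5102, 0.0399], [0.5688, 0.0196], [0.5653, 0.0098]]
yel [296.8  74.3] 104 z 0.1063 0.1071 xy [0.4746 0.0987]
yel [312.   98.2] 141 z 0.1048 0.1056 xy [0.5059 0.1058]
yel [197.8  87.4] 43 z 0.1066 0.1071 xy [ 0.4419 -0.0105]
yel [208.3  89. ] 47 z 0.1064 0.1073 xy [ 4.482e-01 -2.000e-04]
yel [181.1 159.9] 59 z 0.1064 0.1073 xy [ 0.5087 -0.0677]
blue [144.9 167.6] 89 z 0.0534 0.0542 xy [ 0.5018 -0.136 ]
blue [165.1 234.3] 97 z 0.053 0.0537 xy [ 0.6049 -0.1603]
green [145.1 212.7] 174 z 0.0773 0.0779 xy [ 0.5571 -0.1582]
post 119 [ 0.6147 -0.0212  0.1346] 0.13824716954265176
nut z [0.0844 0.1133 0.2679 0.3556]
```

```bash
python3 - <<'E'
from h import *
c=load("w2.npz");P=pts(c);a=c["color"].astype(int)
m=(a[...,0]>1.8*a[...,1])&(a[...,0]>1.8*a[...,2])&(a[...,0]>35);m[:100]=0;m[200:]=0;m[:,:230]=0;m[:,285:]=0
q=P[m];print(m.sum(),np.percentile(q[:,2],[5,25,50,75,95]).round(4))
yx=np.argwhere(m)[:,::-1].astype(np.float32)
top=yx[(q[:,2]>.108)]
for z in(.113,):
    w=cast(c,top,z)[:,:2];d=w-w.mean(0);V=np.linalg.svd(d,full_matrices=False)[2][0];t=d@V;s=d@[-V[1],V[0]]
    print(w.mean(0),"ang",np.arctan2(V[1],V[0]),"ext",t.min(),t.max(),s.min(),s.max(),"mid",w.mean(0)+V*(t.min()+t.max())/2)
# profile along depth near hub
cx=int(yx[:,0].mean());print("rows",[(r,P[r,cx,2].round(3)) for r in range(120,195,5)])
for dx in (-8,8): print(dx,[(r,P[r,cx+dx,2].round(3)) for r in range(120,195,5)])
x,y=np.array([.5404,.025])
# keys, wide roi
hsv=cv2.cvtColor(c["color"],cv2.COLOR_RGB2HSV)
for n,lo,hi in[("yel",(24,150,60),(34,255,255)),("blue",(100,150,60),(118,255,255)),("green",(50,120,40),(85,255,255))]:
    for b in blobs(c,lo,hi,40,(60,120,175,240)): show(c,[b],.0775)
o=__import__("bench").readout.get_obs();rel((.5404,.025,.106),-.416+np.pi/2)
E
```

```text
290 [0.1088 0.1119 0.1129 0.1135 0.1145]
[0.53732728 0.02613385] ang -0.3891231904683672 ext -0.03205510203725708 0.035680206795824385 -0.005915341867152156 0.006145098725071614 mid [0.53900433 0.02544621]
rows [(120, np.float64(0.067)), (125, np.float64(0.114)), (130, np.float64(0.115)), (135, np.float64(0.114)), (140, np.float64(0.113)), (145, np.float64(0.114)), (150, np.float64(0.121)), (155, np.float64(0.123)), (160, np.float64(0.124)), (165, np.float64(0.114)), (170, np.float64(0.114)), (175, np.float64(0.114)), (180, np.float64(0.113)), (185, np.float64(0.083)), (190, np.float64(0.475))]
-8 [(120, np.float64(0.475)), (125, np.float64(0.082)), (130, np.float64(0.083)), (135, np.float64(0.085)), (140, np.float64(0.089)), (145, np.float64(0.097)), (150, np.float64(0.113)), (155, np.float64(0.112)), (160, np.float64(0.113)), (165, np.float64(0.084)), (170, np.float64(0.085)), (175, np.float64(0.079)), (180, np.float64(0.082)), (185, np.float64(0.085)), (190, np.float64(0.108))]
8 [(120, np.float64(0.068)), (125, np.float64(0.085)), (130, np.float64(0.085)), (135, np.float64(0.084)), (140, np.float64(0.091)), (145, np.float64(0.113)), (150, np.float64(0.121)), (155, np.float64(0.123)), (160, np.float64(0.121)), (165, np.float64(0.084)), (170, np.float64(0.083)), (175, np.float64(0.066)), (180, np.float64(0.069)), (185, np.float64(0.068)), (190, np.float64(0.067))]
[ 92.1 143.9] 287 z 0.077 0.079 xy [ 0.4451 -0.1737] ang -2.681
[ 97.4 164.5] 229 z 0.053 0.054 xy [ 0.4712 -0.1824] ang 0.009
[130.4 146.9] 344 z 0.053 0.055 xy [ 0.4687 -0.1297] ang 0.111
[118.6 179.6] 241 z 0.077 0.078 xy [ 0.5007 -0.1673] ang -2.526
[143.3 212.5] 229 z 0.077 0.078 xy [ 0.5559 -0.1607] ang -2.422
t 1.45 pos [0.5506 0.0149 0.3505] thy 1.154 q6 -1.342 open 0.999 F [0.8 1.3 0.9] tilt [ 0.001 -0.002]
shift [ 13.8   5.4 244.5] rotz -0.0
```

>>> {"fn": "play_rows", "kwargs": {"xyz": [[7, 3, 40], [13, 5, 80], [13, 5, 120], [13, 5, 160], [13, 5, 185], [13, 5, 205], [13, 5, 220], [13, 5, 230], [13, 5, 230], [13, 5, 230]], "rot": [[0, 0, 0], [0, 0, 0], [0, 0, 0], [0, 0, 0], [0, 0, 0], [0, 0, 0], [0, 0, 0], [0, 0, 0], [0, 0, 0], [0, 0, 0]], "grip": [0.38, 0.38, 0.38, 0.38, 0.38, 0.38, 0.38, 0.38, 0.38, 0.38]}}

```text
time_s: 2.7
eef_pos: [0.5394, 0.0286, 0.1214]
eef_rot: [0.001, 0.204, 0.979, -0.001]
wrist_force: [-0.8, -5.0, 3.3]
opening: 0.379
grasp_force: 2.4
```

```bash
python3 - <<'E'
from h import *
o,c=snap("wrist","w3");rel((.5398,.0253,.105),-.40+np.pi/2)
P=pts(c);a=c["color"].astype(int)
m=(a[...,0]>1.8*a[...,1])&(a[...,0]>1.8*a[...,2])&(a[...,0]>35)&(abs(P[...,2]-.1135)<.004)&(np.hypot(P[...,0]-.54,P[...,1]-.025)<.045)
yx=np.argwhere(m)[:,::-1];w=cast(c,yx,.1135)[:,:2];d=w-w.mean(0);V=np.linalg.svd(d,full_matrices=False)[2][0];t=d@V;s=d@[-V[1],V[0]]
print(m.sum(),"ang",np.arctan2(V[1],V[0]),"ext",t.min(),t.max(),s.min(),s.max(),"mid",w.mean(0)+V*(t.min()+t.max())/2)
E
```

```text
t 2.75 pos [0.5392 0.0287 0.1211] thy 1.16 q6 -1.325 open 0.384 F [-1.3 -5.7  3.8] tilt [ 0.002 -0.002]
shift [-1.9 -2.8 16.1] rotz -0.011
1400 ang -0.0632514230053567 ext -0.029352819188611098 0.038186776957409845 -0.006608581169489755 0.007413300537779142 mid [0.53827051 0.02645386]
```

View pics/w3.png

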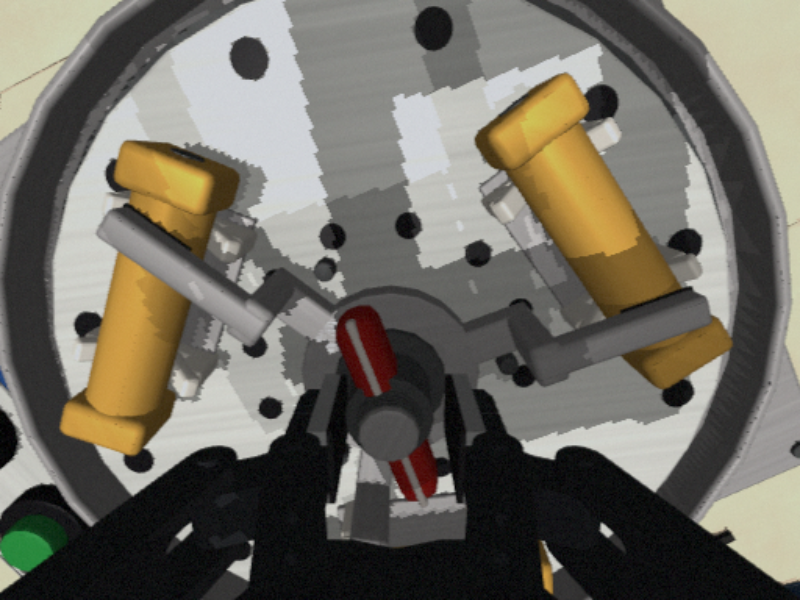

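The right finger brushed the bar and turned it anticlockwise to angle −0.06, near its stop, which does no harm. I'll lift, realign, descend and close.

>>> {"fn": "play_rows", "kwargs": {"xyz": [[-1, -3, -15], [-1, -3, -20], [-1, -3, -20], [-1, -3, -10], [-1, -3, 0], [-1, -3, 8], [-1, -3, 14], [-1, -3, 15], [-1, -3, 15], [-1, -3, 15]], "rot": [[0, 0, 0], [0, 0, -0.15], [0, 0, -0.33], [0, 0, -0.33], [0, 0, -0.33], [0, 0, -0.33], [0, 0, -0.33], [0, 0, -0.33], [0, 0, -0.33], [0, 0, -0.33]], "grip": [0.42, 0.42, 0.42, 0.42, 0.42, 0.42, 0.42, 0.42, 0.42, 0.42]}}

```text
time_s: 4.0
eef_pos: [0.5385, 0.0262, 0.1056]
eef_rot: [0.0, 0.04, 0.999, -0.0]
wrist_force: [0.0, -0.0, 0.1]
opening: 0.422
grasp_force: 0.0
```

>>> {"fn": "play_rows", "kwargs": {"xyz": [[0, 0, 0], [0, 0, 0], [0, 0, 0], [0, 0, 0], [0, 0, 0], [0, 0, 0], [0, 0, 0], [0, 0, 0], [0, 0, 0], [0, 0, 0]], "rot": [[0, 0, 0], [0, 0, 0], [0, 0, 0], [0, 0, 0], [0, 0, 0], [0, 0, 0], [0, 0, 0], [0, 0, 0], [0, 0, 0], [0, 0, 0]], "grip": [0, 0, 0, 0, 0, 0, 0, 0, 0, 0]}}

```text
time_s: 5.25
eef_pos: [0.5386, 0.0258, 0.106]
eef_rot: [0.0, 0.04, 0.999, -0.0]
wrist_force: [-2.8, -2.5, 5.1]
opening: 0.317
grasp_force: 58.9
```

```bash
python3 - <<'E'
from h import *
rel((.5398,.0253,.105),-.06+np.pi/2)
E
```

```text
t 5.25 pos [0.5386 0.0258 0.106 ] thy 1.49 q6 -1.662 open 0.317 F [-2.8 -2.5  5.1] tilt [ 0.001 -0.001]
shift [-1.3 -0.4  1. ] rotz -0.021
```

The opening is 27 mm, so the pads hold the round hub. A firm grip there should still turn it, so I'll try.

>>> {"fn": "play_rows", "kwargs": {"xyz": [[0, 0, -0.4], [0, 0, -0.9], [0, 0, -1.4], [0, 0, -1.8], [0, 0, -2.3], [0, 0, -2.8], [0, 0, -3.2], [0, 0, -3.7], [0, 0, -3.8], [0, 0, -3.8]], "rot": [[0, 0, 0.18], [0, 0, 0.36], [0, 0, 0.54], [0, 0, 0.72], [0, 0, 0.9], [0, 0, 1.08], [0, 0, 1.26], [0, 0, 1.44], [0, 0, 1.5], [0, 0, 1.5]], "grip": [0, 0, 0, 0, 0, 0, 0, 0, 0, 0]}}

```text
time_s: 6.5
eef_pos: [0.5406, 0.0276, 0.1097]
eef_rot: [0.001, 0.711, 0.703, 0.003]
wrist_force: [8.0, 6.2, -2.6]
opening: 0.322
grasp_force: 59.2
```

```bash
python3 - <<'E'
from h import *
from bench import readout
rel((.5398,.0253,.105));print(readout.get_obs()["torque"])
snap("wrist","w4")
E
```

```text
t 6.5 pos [0.5406 0.0276 0.1097] thy -0.011 q6 -0.161 open 0.322 F [ 8.   6.2 -2.6] tilt [0.006 0.002]
shift [-2.3 -0.8  4.7] [ 0.99374739 -1.37228101 -0.01907751]
```

View pics/w4.png

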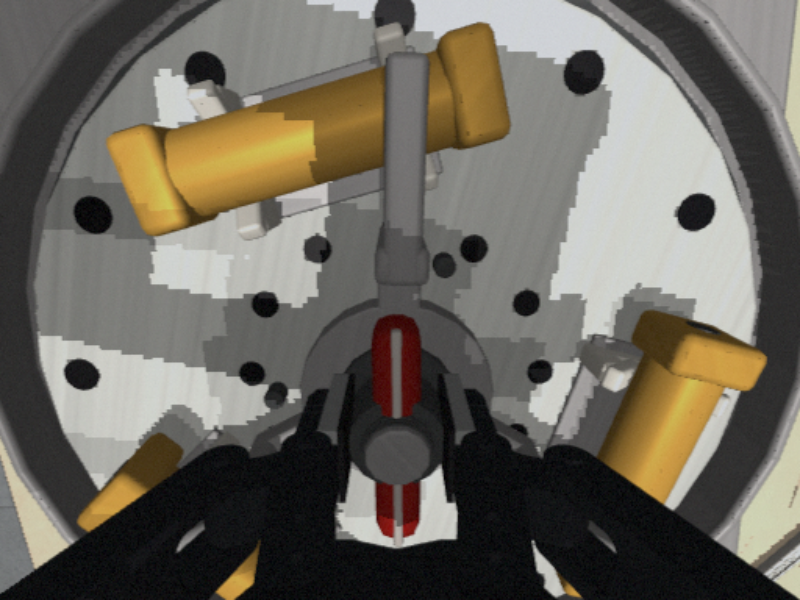

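The bar turned with the tool by 1.5 rad (bar vertical at px (396,380)), and the clamp arm stayed. I'll continue.

>>> {"fn": "play_rows", "kwargs": {"xyz": [[1, 1.5, -0.4], [1, 1.5, -0.9], [1, 1.5, -1.4], [1, 1.5, -1.8], [1, 1.5, -2.3], [1, 1.5, -2.8], [1, 1.5, -3.2], [1, 1.5, -3.6], [1, 1.5, -3.6], [1, 1.5, -3.6]], "rot": [[0, 0, 0.18], [0, 0, 0.36], [0, 0, 0.54], [0, 0, 0.72], [0, 0, 0.9], [0, 0, 1.08], [0, 0, 1.26], [0, 0, 1.42], [0, 0, 1.42], [0, 0, 1.42]], "grip": [0, 0, 0, 0, 0, 0, 0, 0, 0, 0]}}

```text
time_s: 7.8
eef_pos: [0.5428, 0.0259, 0.1134]
eef_rot: [0.001, 0.998, 0.07, 0.004]
wrist_force: [9.8, -5.1, -5.9]
opening: 0.316
grasp_force: 59.4
```

>>> {"fn": "play_rows", "kwargs": {"xyz": [[0, 0, 0], [0, 0, 0], [0, 0, 0], [0, 0, -20], [0, 0, -50], [0, 0, -80], [0, 0, -110], [0, 0, -140], [0, 0, -140], [0, 0, -140]], "rot": [[0, 0, 0], [0, 0, 0], [0, 0, 0], [0, 0, 0], [0, 0, 0], [0, 0, 0], [0, 0, 0], [0, 0, 0], [0, 0, 0], [0, 0, 0]], "grip": [0.45, 0.45, 0.45, 0.45, 0.45, 0.45, 0.45, 0.45, 0.45, 0.45]}}

```text
time_s: 9.05
eef_pos: [0.5392, 0.0274, 0.2517]
eef_rot: [-0.0, 0.998, 0.07, -0.001]
wrist_force: [-0.3, -0.4, -0.7]
opening: 0.448
grasp_force: 0.0
```

```bash
python3 - <<'E'
from h import *
o,c=snap("wrist","w5");P=pts(c);a=c["color"].astype(int)
rel((.5398,.0253,.105))
m=(a[...,0]>1.8*a[...,1])&(a[...,0]>1.8*a[...,2])&(a[...,0]>35)&(abs(P[...,2]-.12)<.006)&(np.hypot(P[...,0]-.54,P[...,1]-.025)<.045)
z=np.median(P[m][:,2]);w=cast(c,np.argwhere(m)[:,::-1],z)[:,:2];d=w-w.mean(0);V=np.linalg.svd(d,full_matrices=False)[2][0];t=d@V
print("bar z",z,"ang",np.arctan2(V[1],V[0]),t.min(),t.max(),"mid",w.mean(0)+V*(t.min()+t.max())/2)
q=P[(P[...,2]>.132)&(P[...,2]<.15)&(np.hypot(P[...,0]-.54,P[...,1]-.025)>.07)&(np.hypot(P[...,0]-.54,P[...,1]-.025)<.11)];print("post",len(q),q.mean(0),q[:,2].max(),(q.min(0)+q.max(0))/2)
E
```

```text
t 9.1 pos [0.5389 0.0275 0.2513] thy -1.43 q6 1.261 open 0.449 F [ 0.8 -0.  -0.7] tilt [-0.002  0.   ]
shift [  0.9   2.4 146.2] bar z 0.1195085770927847 ang -2.998535632764213 -0.03196212689935436 0.0360452087184162 mid [0.54220375 0.02525107]
post 317 [ 0.61678183 -0.02168001  0.14180332] 0.1453534552341207 [ 0.61673629 -0.02282999  0.13868276]
```

View pics/w5.png

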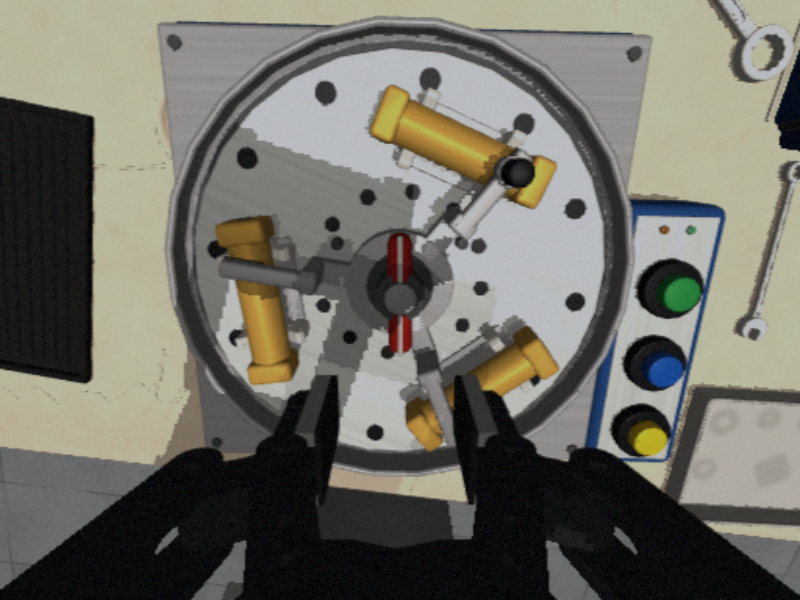

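Nut loosened: the bar is up 6 mm, 2.6 rad. The post is at px (517,172), and the clamp is still closed. Next, grasp the post and swing.

```bash
python3 - <<'E'
from h import *
rel((.6167,-.0220,.143))
from bench import readout
o=readout.get_obs();w,x,y,z=o["eef_rot"];M=R.from_quat([x,y,z,w]).as_matrix()
c=np.array([.5405,.0255]);f=lambda a:np.r_[c+.0897*np.array([np.cos(a),np.sin(a)]),0]
for k in range(1,9): print((M.T@(f(-.554-.1*k)-f(-.554))*1000).round(1))
E
```

```text
t 9.1 pos [0.5389 0.0275 0.2513] thy -1.43 q6 1.261 open 0.449 F [ 0.8 -0.  -0.7] tilt [-0.002  0.   ]
shift [ 70.3  60.  108.1] [-6.1  6.6  0. ]
[-12.8  12.5   0. ]
[-20.1  17.8   0. ]
[-27.8  22.3   0. ]
[-36.   26.    0.1]
[-44.5  28.9   0.1]
[-53.2  30.9   0.1]
[-62.1  32.    0.1]
```

>>> {"fn": "play_rows", "kwargs": {"xyz": [[35, 30, 10], [70, 60, 25], [70, 60, 45], [70, 60, 65], [70, 60, 80], [70, 60, 92], [70, 60, 102], [70, 60, 108], [70, 60, 108], [70, 60, 108]], "rot": [[0, 0, 0], [0, 0, 0], [0, 0, 0], [0, 0, 0], [0, 0, 0], [0, 0, 0], [0, 0, 0], [0, 0, 0], [0, 0, 0], [0, 0, 0]], "grip": [0.45, 0.45, 0.45, 0.45, 0.45, 0.45, 0.45, 0.45, 0.45, 0.45]}}

```text
time_s: 10.35
eef_pos: [0.6179, -0.0224, 0.1453]
eef_rot: [0.0, 0.998, 0.07, 0.001]
wrist_force: [-0.2, -0.0, -0.0]
opening: 0.448
grasp_force: 0.0
```

>>> {"fn": "play_rows", "kwargs": {"xyz": [[0, 0, 0], [0, 0, 0], [0, 0, 0], [0, 0, 0], [0, 0, 0], [0, 0, 0], [0, 0, 0], [0, 0, 0], [0, 0, 0], [0, 0, 0]], "rot": [[0, 0, 0], [0, 0, 0], [0, 0, 0], [0, 0, 0], [0, 0, 0], [0, 0, 0], [0, 0, 0], [0, 0, 0], [0, 0, 0], [0, 0, 0]], "grip": [0, 0, 0, 0, 0, 0, 0, 0, 0, 0]}}

```text
time_s: 11.6
eef_pos: [0.6178, -0.0225, 0.145]
eef_rot: [0.0, 0.998, 0.07, 0.0]
wrist_force: [3.2, -0.2, 4.0]
opening: 0.133
grasp_force: 58.9
```

>>> {"fn": "play_rows", "kwargs": {"xyz": [[-6, 6.6, 0], [-12.8, 12.5, 0], [-20.1, 17.8, 0], [-27.8, 22.3, 0], [-36, 26, 0], [-44.5, 28.9, 0], [-53.2, 30.9, 0], [-62, 32, 0], [-62, 32, 0], [-62, 32, 0]], "rot": [[0, 0, 0], [0, 0, 0], [0, 0, 0], [0, 0, 0], [0, 0, 0], [0, 0, 0], [0, 0, 0], [0, 0, 0], [0, 0, 0], [0, 0, 0]], "grip": [0, 0, 0, 0, 0, 0, 0, 0, 0, 0]}}

```text
time_s: 12.85
eef_pos: [0.5607, -0.0625, 0.1447]
eef_rot: [-0.0, 0.998, 0.07, 0.0]
wrist_force: [2.8, 1.7, 2.9]
opening: 0.135
grasp_force: 59.6
```

>>> {"fn": "play_rows", "kwargs": {"xyz": [[0, 0, 0], [0, 0, 0], [0, 0, 0], [0, 0, -20], [0, 0, -50], [0, 0, -80], [0, 0, -110], [0, 0, -140], [0, 0, -140], [0, 0, -140]], "rot": [[0, 0, 0], [0, 0, 0], [0, 0, 0], [0, 0, 0], [0, 0, 0], [0, 0, 0], [0, 0, 0], [0, 0, 0], [0, 0, 0], [0, 0, 0]], "grip": [0.45, 0.45, 0.45, 0.45, 0.45, 0.45, 0.45, 0.45, 0.45, 0.45]}}

```text
time_s: 14.1
eef_pos: [0.5601, -0.0626, 0.2836]
eef_rot: [-0.0, 0.998, 0.07, -0.001]
wrist_force: [-0.2, -0.2, -0.9]
opening: 0.452
grasp_force: 0.0
```

```bash
python3 - <<'E'
from h import *
o,c=snap("wrist","w6");rel((.5398,.0253,.105))
o,c=snap("top","t2")
E
```

```text
t 14.15 pos [ 0.5599 -0.0626  0.2831] thy -1.43 q6 1.108 open 0.452 F [ 0.6 -0.  -0.3] tilt [-0.002  0.001]
shift [ -7.1 -89.6 178.2]
```

View pics/w6.png

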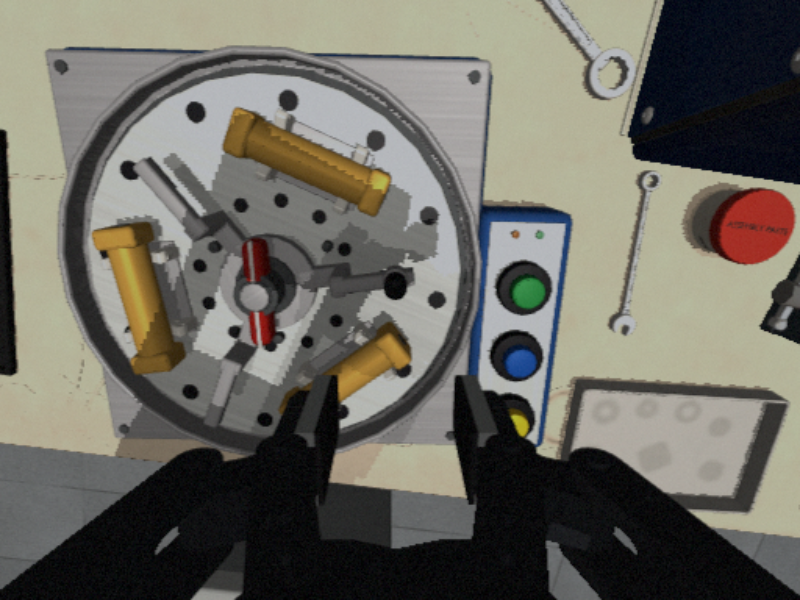

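Clamp open: the arms are in the gaps, with the post at px (396,284). I'll take out the near blank, measured around (0.478,−0.038), and look first after moving back from it with the new orientation.

```bash
python3 - <<'E'
from h import *
rel((.478,-.038,.283),.78)
# injector from first/second top image
for f in("top0.npz","t2.npz"):
    c=load(f);P=pts(c);g=cv2.cvtColor(c["color"],cv2.COLOR_RGB2GRAY)
    m=np.zeros(g.shape,np.uint8);m[190:262,120:192]=((g>105)&(P[...,2]<.08))[190:262,120:192]
    n,l,s,ce=cv2.connectedComponentsWithStats(m)
    for i in range(1,n):
        if s[i,4]<25: continue
        yx=np.argwhere(l==i)[:,::-1].astype(float);r=cv2.minAreaRect(yx.astype(np.float32));b=cast(c,cv2.boxPoints(r),.017);print(f,s[i],b[:,:2].round(3).tolist(),P[l==i][:,2].max().round(3))
    for b in blobs(c,(0,120,70),(10,255,255),3,(120,190,192,262))+blobs(c,(170,120,70),(180,255,255),3,(120,190,192,262)): show(c,[b],.05)
E
```

```text
t 14.2 pos [ 0.5598 -0.0625  0.2829] thy -1.43 q6 1.108 open 0.453 F [-0.8 -0.9  0.1] tilt [-0.003  0.001]
shift [-77.5 -35.8   0.2] rotz 0.932
top0.npz [120 190  72  51 519] [[0.63, 0.511], [0.637, 0.271], [0.468, 0.262], [0.462, 0.499]] 0.016
top0.npz [137 199   8   8  28] [[0.601, 0.452], [0.602, 0.428], [0.578, 0.426], [0.577, 0.45]] 0.05
top0.npz [136 208   7  40 188] [[0.57, 0.453], [0.571, 0.433], [0.44, 0.424], [0.44, 0.444]] 0.049
top0.npz [187 219   5  43 126] [[0.538, 0.279], [0.538, 0.266], [0.398, 0.259], [0.398, 0.272]] 0.009
top0.npz [120 256  62   6 190] [[0.392, 0.494], [0.409, 0.495], [0.414, 0.293], [0.397, 0.292]] 0.016
[136.1 221.2] 11 z 0.056 0.058 xy [0.5234 0.4405] ang 2.258
t2.npz [120 190  72  52 528] [[0.63, 0.511], [0.637, 0.271], [0.464, 0.262], [0.458, 0.499]] 0.015
t2.npz [137 198   8   9  35] [[0.605, 0.452], [0.605, 0.428], [0.578, 0.426], [0.577, 0.45]] 0.05
t2.npz [136 208   7  40 196] [[0.57, 0.453], [0.571, 0.433], [0.44, 0.424], [0.44, 0.444]] 0.052
t2.npz [187 218   5  44 127] [[0.541, 0.279], [0.541, 0.266], [0.398, 0.259], [0.398, 0.272]] 0.006
t2.npz [120 256  62   6 193] [[0.392, 0.494], [0.409, 0.495], [0.414, 0.293], [0.397, 0.292]] 0.015
[136.1 221.2] 11 z 0.056 0.059 xy [0.5234 0.4405] ang 2.258
```

>>> {"fn": "play_rows", "kwargs": {"xyz": [[-10, -5, 0], [-20, -10, 0], [-30, -15, 0], [-40, -20, 0], [-50, -24, 0], [-60, -28, 0], [-70, -32, 0], [-77, -36, 0], [-77, -36, 0], [-77, -36, 0]], "rot": [[0, 0, -0.18], [0, 0, -0.36], [0, 0, -0.54], [0, 0, -0.72], [0, 0, -0.9], [0, 0, -1.08], [0, 0, -1.26], [0, 0, -1.44], [0, 0, -1.62], [0, 0, -1.8]], "grip": [0.55, 0.55, 0.55, 0.55, 0.55, 0.55, 0.55, 0.55, 0.55, 0.55]}}

```text
time_s: 15.45
eef_pos: [0.4787, -0.0377, 0.2835]
eef_rot: [-0.001, 0.562, 0.827, -0.0]
wrist_force: [1.1, 0.5, -0.8]
opening: 0.553
grasp_force: 0.0
```

>>> {"fn": "play_rows", "kwargs": {"xyz": [[0, 0, 0], [0, 0, 0], [0, 0, 0], [0, 0, 0], [0, 0, 0], [0, 0, 0], [0, 0, 0], [0, 0, 0], [0, 0, 0], [0, 0, 0]], "rot": [[0, 0, -0.15], [0, 0, -0.3], [0, 0, -0.41], [0, 0, -0.41], [0, 0, -0.41], [0, 0, -0.41], [0, 0, -0.41], [0, 0, -0.41], [0, 0, -0.41], [0, 0, -0.41]], "grip": [0.55, 0.55, 0.55, 0.55, 0.55, 0.55, 0.55, 0.55, 0.55, 0.55]}}

```text
time_s: 16.7
eef_pos: [0.4793, -0.0379, 0.2847]
eef_rot: [0.0, 0.385, 0.923, -0.0]
wrist_force: [0.5, -0.1, 0.5]
opening: 0.55
grasp_force: 0.0
```

```bash
cat >> h.py <<'E'
def brass(c,z=.095,zlo=.085):
    P=pts(c);hsv=cv2.cvtColor(c["color"],cv2.COLOR_RGB2HSV)
    m=(cv2.inRange(hsv,(14,110,50),(28,255,255))>0)&(P[...,2]>zlo)&(P[...,2]<.125)
    m=cv2.morphologyEx(m.astype(np.uint8),cv2.MORPH_CLOSE,np.ones((9,9)));n,l,s,_=cv2.connectedComponentsWithStats(m)
    for i in range(1,n):
        if s[i,4]<200: continue
        b=cast(c,cv2.boxPoints(cv2.minAreaRect(np.argwhere(l==i)[:,::-1].astype(np.float32))),z)[:,:2];e=[b[1]-b[0],b[2]-b[1]];L=max(e,key=np.linalg.norm)
        print("blank",s[i].tolist(),b.mean(0).round(4),"L,W",[round(float(np.linalg.norm(x)),3) for x in e],"ang",np.arctan2(L[1],L[0]).round(3),"ztop",np.percentile(P[l==i][:,2],95).round(4))
E
python3 - <<'E'
from h import *
o,c=snap("wrist","w7");brass(c);rel((.478,-.038,.094),.78)
E
```

```text
blank [336, 60, 104, 79, 3037] [0.5194 0.1113] L,W [0.031, 0.108] ang 0.271 ztop 0.1068
blank [240, 125, 28, 98, 2270] [ 0.4782 -0.0374] L,W [0.027, 0.106] ang -0.776 ztop 0.1069
blank [323, 208, 97, 64, 2169] [0.6259 0.0028] L,W [0.103, 0.04] ang 1.296 ztop 0.1066
t 16.75 pos [ 0.4793 -0.0379  0.2847] thy 0.78 q6 -1.106 open 0.55 F [-0.4  0.3 -0.8] tilt [ 0. -0.]
shift [  0.8  -1.  190.7] rotz -0.0
```

>>> {"fn": "play_rows", "kwargs": {"xyz": [[1, -1, 30], [1, -1, 60], [1, -1, 90], [1, -1, 120], [1, -1, 145], [1, -1, 165], [1, -1, 180], [1, -1, 190], [1, -1, 191], [1, -1, 191]], "rot": [[0, 0, 0], [0, 0, 0], [0, 0, 0], [0, 0, 0], [0, 0, 0], [0, 0, 0], [0, 0, 0], [0, 0, 0], [0, 0, 0], [0, 0, 0]], "grip": [0.55, 0.55, 0.55, 0.55, 0.55, 0.55, 0.55, 0.55, 0.55, 0.55]}}

```text
time_s: 18.0
eef_pos: [0.4783, -0.038, 0.0942]
eef_rot: [0.0, 0.385, 0.923, 0.0]
wrist_force: [-0.2, 0.3, -0.5]
opening: 0.546
grasp_force: 0.0
```

>>> {"fn": "play_rows", "kwargs": {"xyz": [[0, 0, 0], [0, 0, 0], [0, 0, 0], [0, 0, 0], [0, 0, 0], [0, 0, 0], [0, 0, 0], [0, 0, -10], [0, 0, -30], [0, 0, -60]], "rot": [[0, 0, 0], [0, 0, 0], [0, 0, 0], [0, 0, 0], [0, 0, 0], [0, 0, 0], [0, 0, 0], [0, 0, 0], [0, 0, 0], [0, 0, 0]], "grip": [0, 0, 0, 0, 0, 0, 0, 0, 0, 0]}}

```text
time_s: 19.25
eef_pos: [0.4764, -0.0376, 0.1534]
eef_rot: [-0.002, 0.385, 0.923, -0.0]
wrist_force: [0.9, -0.6, -3.8]
opening: 0.268
grasp_force: 59.1
```

```bash
python3 - <<'E'
from h import *
c=load("top0.npz");P=pts(c)
# tray walls: points z .012-.03 in region
q=P[(P[...,2]>.012)&(P[...,2]<.03)&(P[...,0]>.3)&(P[...,0]<.5)&(P[...,1]<-.22)&(P[...,1]>-.5)]
r=cv2.minAreaRect(q[:,:2].astype(np.float32));print(r,cv2.boxPoints(r))
rel((r[0][0],r[0][1],.20),0)
E
```

```text
((0.406223326921463, -0.347907692193985), (0.1271480768918991, 0.19349484145641327), 4.259432792663574) [[ 0.33563918 -0.2561493 ]
 [ 0.35001057 -0.44910973]
 [ 0.47680748 -0.4396661 ]
 [ 0.46243608 -0.24670565]]
t 19.25 pos [ 0.4764 -0.0376  0.1534] thy 0.78 q6 -1.107 open 0.268 F [ 0.9 -0.6 -3.8] tilt [-0.004  0.001]
shift [-171.1 -268.2  -46.6] rotz 0.78
```

>>> {"fn": "play_rows", "kwargs": {"xyz": [[-15, -24, -15], [-40, -63, -25], [-65, -102, -25], [-90, -141, -25], [-115, -180, -25], [-140, -219, -25], [-160, -250, -25], [-171, -268, -25], [-171, -268, -25], [-171, -268, -25]], "rot": [[0, 0, 0], [0, 0, 0.1], [0, 0, 0.2], [0, 0, 0.3], [0, 0, 0.4], [0, 0, 0.5], [0, 0, 0.6], [0, 0, 0.7], [0, 0, 0.706], [0, 0, 0.706]], "grip": [0, 0, 0, 0, 0, 0, 0, 0, 0, 0]}}

```text
time_s: 20.5
eef_pos: [0.4073, -0.347, 0.1783]
eef_rot: [-0.001, 0.68, 0.733, 0.0]
wrist_force: [0.4, -0.2, -3.4]
opening: 0.27
grasp_force: 59.3
```

```bash
python3 - <<'E'
from h import *
rel((.4062,-.3479,.026),.074)
E
```

```text
t 20.5 pos [ 0.4073 -0.347   0.1783] thy 0.075 q6 -1.003 open 0.27 F [ 0.4 -0.2 -3.4] tilt [-0.001  0.001]
shift [ -1.   -1.  152.3] rotz 0.001
```

>>> {"fn": "play_rows", "kwargs": {"xyz": [[0, 0, 40], [0, 0, 80], [0, 0, 110], [0, 0, 130], [0, 0, 142], [0, 0, 150], [0, 0, 152], [0, 0, 152], [0, 0, 152], [0, 0, 152]], "rot": [[0, 0, 0], [0, 0, 0], [0, 0, 0], [0, 0, 0], [0, 0, 0], [0, 0, 0], [0, 0, 0], [0, 0, 0], [0, 0, 0], [0, 0, 0]], "grip": [0, 0, 0, 0, 0, 0, 0, 0, 0, 0]}}

```text
time_s: 21.75
eef_pos: [0.4078, -0.3482, 0.0272]
eef_rot: [0.0, 0.68, 0.733, -0.0]
wrist_force: [0.3, 0.5, -4.1]
opening: 0.273
grasp_force: 59.4
```

>>> {"fn": "play_rows", "kwargs": {"xyz": [[0, 0, 0], [0, 0, 0], [0, 0, 0], [0, 0, -10], [0, 0, -40], [0, 0, -90], [0, 0, -140], [0, 0, -190], [0, 0, -190], [0, 0, -190]], "rot": [[0, 0, 0], [0, 0, 0], [0, 0, 0], [0, 0, 0], [0, 0, 0], [0, 0, 0], [0, 0, 0], [0, 0, 0], [0, 0, 0], [0, 0, 0]], "grip": [0.5, 0.55, 0.55, 0.55, 0.55, 0.55, 0.55, 0.55, 0.55, 0.55]}}

```text
time_s: 23.0
eef_pos: [0.4075, -0.3477, 0.2168]
eef_rot: [0.0, 0.68, 0.733, -0.0]
wrist_force: [-0.6, 0.3, -0.6]
opening: 0.549
grasp_force: 0.0
```

```bash
python3 - <<'E'
from h import *
o,c=snap("wrist","w8");brass(c,.025,.01);brass(c)
rel((.50,.38,.25),1.5)
E
```

```text
blank [241, 126, 27, 95, 2139] [ 0.4078 -0.3469] L,W [0.104, 0.027] ang 1.634 ztop 0.0308
t 23.05 pos [ 0.4071 -0.3473  0.2158] thy 0.074 q6 -1.002 open 0.548 F [ 0.2  1.  -0.6] tilt [-0.001  0.001]
shift [718.5 146.3 -33.3] rotz -1.426
```

>>> {"fn": "play_rows", "kwargs": {"xyz": [[40, 8, -15], [95, 20, -35], [150, 32, -35], [205, 44, -35], [260, 56, -35], [315, 68, -35], [370, 80, -35], [425, 92, -35], [480, 104, -35], [535, 116, -35]], "rot": [[0, 0, 0], [0, 0, -0.1], [0, 0, -0.25], [0, 0, -0.4], [0, 0, -0.55], [0, 0, -0.7], [0, 0, -0.85], [0, 0, -1.0], [0, 0, -1.15], [0, 0, -1.3]], "grip": [0.6, 0.6, 0.6, 0.6, 0.6, 0.6, 0.6, 0.6, 0.6, 0.6]}}

```text
time_s: 24.3
eef_pos: [0.4828, 0.1959, 0.2499]
eef_rot: [-0.001, 0.096, 0.995, -0.0]
wrist_force: [0.6, -0.9, -0.1]
opening: 0.597
grasp_force: 0.0
```

```bash
python3 - <<'E'
from h import *
rel((.52,.43,.25),1.64)
E
```

```text
t 24.3 pos [0.4828 0.1959 0.2499] thy 1.379 q6 -1.221 open 0.597 F [ 0.6 -0.9 -0.1] tilt [-0.003 -0.001]
shift [  8.1 236.9  -0.4] rotz -0.261
```

>>> {"fn": "play_rows", "kwargs": {"xyz": [[1, 40, 0], [3, 80, 0], [5, 120, 0], [7, 160, 0], [8, 200, 0], [8, 237, 0], [8, 237, 0], [8, 237, 0], [8, 237, 0], [8, 237, 0]], "rot": [[0, 0, -0.05], [0, 0, -0.1], [0, 0, -0.15], [0, 0, -0.2], [0, 0, -0.26], [0, 0, -0.26], [0, 0, -0.26], [0, 0, -0.26], [0, 0, -0.26], [0, 0, -0.26]], "grip": [0.6, 0.6, 0.6, 0.6, 0.6, 0.6, 0.6, 0.6, 0.6, 0.6]}}

```text
time_s: 25.55
eef_pos: [0.5224, 0.4273, 0.2518]
eef_rot: [-0.0, -0.031, 1.0, -0.0]
wrist_force: [-0.5, 0.2, -0.6]
opening: 0.6
grasp_force: 0.0
```

```bash
python3 - <<'E'
from h import *
o,c=snap("wrist","w9");rel((.538,.441,.024),1.64);P=pts(c);g=cv2.cvtColor(c["color"],cv2.COLOR_RGB2GRAY)
m=(P[...,2]>.0105)&(P[...,2]<.034)&(P[...,0]>.38)&(P[...,0]<.66)&(P[...,1]>.29)&(P[...,1]<.495)&(c["depth"]>.1)
n,l,s,ce=cv2.connectedComponentsWithStats(m.astype(np.uint8))
for i in range(1,n):
    if s[i,4]<300: continue
    q=P[l==i];r=cv2.minAreaRect(q[:,:2].astype(np.float32));print(s[i],cv2.boxPoints(r).round(4).tolist(),np.percentile(q[:,2],[50,99]).round(3))
E
```

```text
t 25.6 pos [0.5224 0.4275 0.2519] thy 1.633 q6 -1.123 open 0.6 F [-0.   0.6  0.5] tilt [0. 0.]
shift [-16.4  12.5 227.9] rotz -0.007
[ 249   93   30  141 2271] [[0.4343000054359436, 0.4514999985694885], [0.43540000915527344, 0.41990000009536743], [0.604200005531311, 0.4259999990463257], [0.6031000018119812, 0.4575999975204468]] [0.027 0.033]
```

View pics/w9.png

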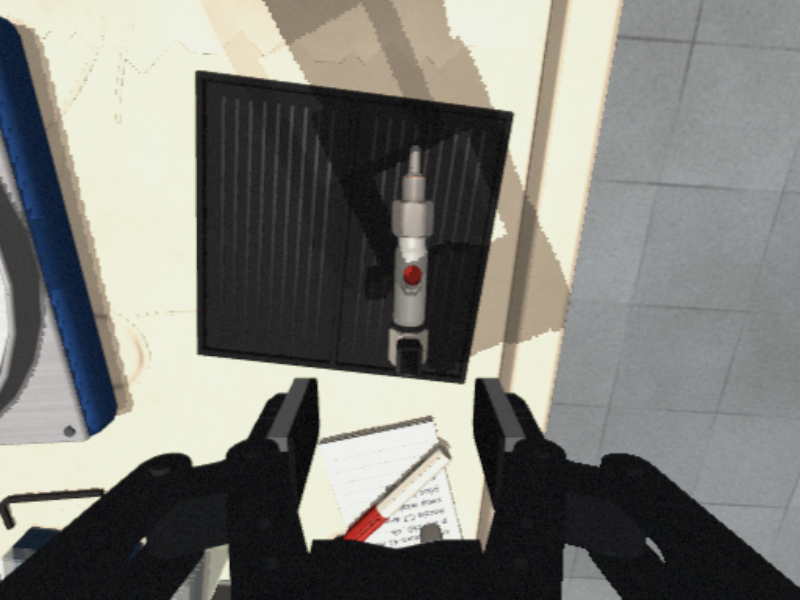

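Injector A lies on the mat (red port at px (412,275), nozzle at (415,148)): mid at (0.535,0.439), heading 0.036, length 170 mm as expected. Grasp it.

>>> {"fn": "play_rows", "kwargs": {"xyz": [[-6, 5, 30], [-13, 11, 65], [-13, 11, 105], [-13, 11, 140], [-13, 11, 170], [-13, 11, 195], [-13, 11, 212], [-13, 11, 222], [-13, 11, 226], [-13, 11, 226]], "rot": [[0, 0, 0.026], [0, 0, 0.026], [0, 0, 0.026], [0, 0, 0.026], [0, 0, 0.026], [0, 0, 0.026], [0, 0, 0.026], [0, 0, 0.026], [0, 0, 0.026], [0, 0, 0.026]], "grip": [0.55, 0.55, 0.55, 0.55, 0.55, 0.55, 0.55, 0.55, 0.55, 0.55]}}

```text
time_s: 26.85
eef_pos: [0.5349, 0.4402, 0.0263]
eef_rot: [0.0, -0.019, 1.0, 0.0]
wrist_force: [0.0, -0.7, 0.8]
opening: 0.551
grasp_force: 0.0
```

>>> {"fn": "play_rows", "kwargs": {"xyz": [[0, 0, 0], [0, 0, 0], [0, 0, 0], [0, 0, 0], [0, 0, 0], [0, 0, 0], [0, 0, -5], [0, 0, -25], [0, 0, -60], [0, 0, -100]], "rot": [[0, 0, 0], [0, 0, 0], [0, 0, 0], [0, 0, 0], [0, 0, 0], [0, 0, 0], [0, 0, 0], [0, 0, 0], [0, 0, 0], [0, 0, 0]], "grip": [0, 0, 0, 0, 0, 0, 0, 0, 0, 0]}}

```text
time_s: 28.1
eef_pos: [0.5339, 0.4396, 0.1265]
eef_rot: [-0.001, -0.019, 1.0, -0.0]
wrist_force: [0.5, 0.6, -4.3]
opening: 0.267
grasp_force: 59.3
```

```bash
python3 - <<'E'
from h import *
rel((.47,.14,.23),.795)
E
```

```text
t 28.1 pos [0.5339 0.4396 0.1265] thy 1.608 q6 -1.09 open 0.267 F [ 0.5  0.6 -4.3] tilt [-0.002 -0.001]
shift [  75.1 -297.1 -103.1] rotz 0.813
```

>>> {"fn": "play_rows", "kwargs": {"xyz": [[4, -25, -40], [12, -75, -75], [20, -130, -75], [29, -185, -75], [37, -240, -75], [46, -295, -75], [55, -350, -75], [63, -405, -75], [69, -445, -75], [73, -475, -75]], "rot": [[0, 0, 0], [0, 0, 0.1], [0, 0, 0.2], [0, 0, 0.3], [0, 0, 0.4], [0, 0, 0.5], [0, 0, 0.6], [0, 0, 0.7], [0, 0, 0.8], [0, 0, 0.813]], "grip": [0, 0, 0, 0, 0, 0, 0, 0, 0, 0]}}

```text
time_s: 29.35
eef_pos: [0.4788, -0.0391, 0.2017]
eef_rot: [0.001, 0.38, 0.925, 0.0]
wrist_force: [0.9, 0.6, -4.8]
opening: 0.27
grasp_force: 59.8
```

>>> {"fn": "play_rows", "kwargs": {"xyz": [[0, 0, 0], [0, 0, 0], [0, 0, 0], [0, 0, 0], [0, 0, 0], [0, 0, 0], [0, 0, 0], [0, 0, 0], [0, 0, 0], [0, 0, 0]], "rot": [[0, 0, 0], [0, 0, 0], [0, 0, 0], [0, 0, 0], [0, 0, 0], [0, 0, 0], [0, 0, 0], [0, 0, 0], [0, 0, 0], [0, 0, 0]], "grip": [0, 0, 0, 0, 0, 0, 0, 0, 0, 0]}}

```text
time_s: 30.6
eef_pos: [0.4792, -0.0375, 0.2007]
eef_rot: [-0.0, 0.378, 0.926, -0.0]
wrist_force: [0.2, -0.0, -4.9]
opening: 0.269
grasp_force: 59.9
```

```bash
python3 - <<'E'
from h import *
o,c=snap("wrist","w10");rel((.4782,-.0374,.098),.795);brass(c)
E
```

```text
t 30.65 pos [ 0.4792 -0.0374  0.2007] thy 0.795 q6 -1.12 open 0.264 F [ 0.2 -0.  -4.5] tilt [-0.  0.]
shift [  0.8  -0.7 102.7] rotz -0.0
blank [365, 46, 147, 111, 6028] [0.5216 0.1122] L,W [0.033, 0.114] ang 0.279 ztop 0.1068
blank [362, 242, 108, 62, 2972] [0.6315 0.0128] L,W [0.083, 0.046] ang 1.377 ztop 0.1065
```

View pics/w10.png

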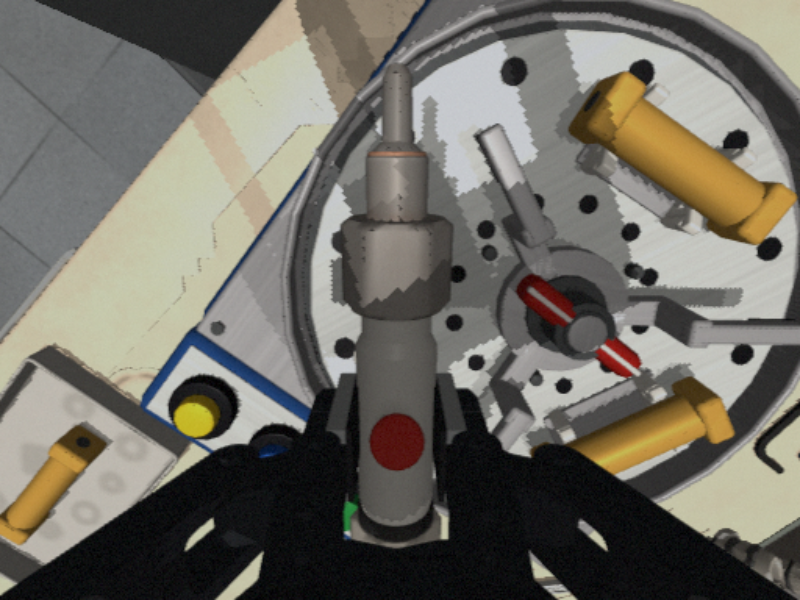

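Held straight, with the nozzle (px (398,70)) pointing clockwise round the rotor and the empty cradle below. Quick check of the tip position, then lower.

```bash
python3 - <<'E'
from h import *
c=load("w10.npz");t=cast(c,[[254,42],[254,140]],.1917)[:,:2];print(t)
from bench import readout
o=readout.get_obs();d=t[0]-o["eef_pos"][:2];h=2.366;u=np.array([np.cos(h),np.sin(h)]);print("tip along",d@u,"lat",d@[-u[1],u[0]])
# V supports of near cradle earlier in w7/w8? rotor face depth
P=pts(c);q=P[(np.hypot(P[...,0]-.5405,P[...,1]-.0255)<.12)&(P[...,2]>.055)&(P[...,2]<.072)];print("face",np.median(q[:,2]))
q=P[(P[...,0]>.46)&(P[...,0]<.56)&(P[...,1]<-.2)&(P[...,1]>-.24)];print(np.median(q[:,2]))
E
```

```text
[[0.40771623 0.03197108]
 [0.43538265 0.00491966]]
tip along 0.09966517966724675 lat 0.0005108511333225825
face 0.06661171878597333
0.05312227512912132
```

>>> {"fn": "play_rows", "kwargs": {"xyz": [[1, -1, 20], [1, -1, 45], [1, -1, 65], [1, -1, 80], [1, -1, 88], [1, -1, 93], [1, -1, 96], [1, -1, 99], [1, -1, 99], [1, -1, 99]], "rot": [[0, 0, 0], [0, 0, 0], [0, 0, 0], [0, 0, 0], [0, 0, 0], [0, 0, 0], [0, 0, 0], [0, 0, 0], [0, 0, 0], [0, 0, 0]], "grip": [0, 0, 0, 0, 0, 0, 0, 0, 0, 0]}}

```text
time_s: 31.9
eef_pos: [0.4787, -0.0374, 0.1024]
eef_rot: [0.001, 0.378, 0.926, 0.0]
wrist_force: [3.3, 1.9, -1.1]
opening: 0.271
grasp_force: 60.3
```

>>> {"fn": "play_rows", "kwargs": {"xyz": [[0, 0, 0], [0, 0, 0], [0, 0, 0], [0, 0, 0], [0, 0, -15], [0, 0, -50], [0, 0, -100], [0, 0, -150], [0, 0, -180], [0, 0, -180]], "rot": [[0, 0, 0], [0, 0, 0], [0, 0, 0], [0, 0, 0], [0, 0, 0], [0, 0, 0], [0, 0, 0], [0, 0, 0], [0, 0, 0], [0, 0, 0]], "grip": [0.4, 0.55, 0.55, 0.55, 0.55, 0.55, 0.55, 0.55, 0.55, 0.55]}}

```text
time_s: 33.15
eef_pos: [0.4794, -0.0379, 0.2857]
eef_rot: [0.004, 0.378, 0.926, 0.0]
wrist_force: [0.5, -0.2, -1.7]
opening: 0.548
grasp_force: 0.0
```

```bash
python3 - <<'E'
from h import *
o,c=snap("wrist","w11");P=pts(c);rel((.545,.0,.25),-1.43)
q=P[(P[...,2]>.134)&(P[...,2]<.15)&(np.hypot(P[...,0]-.56,P[...,1]+.063)<.02)];print("post",len(q),q.mean(0),(q.min(0)+q.max(0))/2)
E
```

```text
t 33.2 pos [ 0.4783 -0.0376  0.2834] thy 0.795 q6 -1.122 open 0.553 F [-0.4  0.5  0.1] tilt [ 0.003 -0.001]
shift [-21.2  73.5  33.6] rotz -0.917
post 144 [ 0.56085858 -0.06129354  0.14111827] [ 0.56268406 -0.06138731  0.13935223]
```

View pics/w11.png

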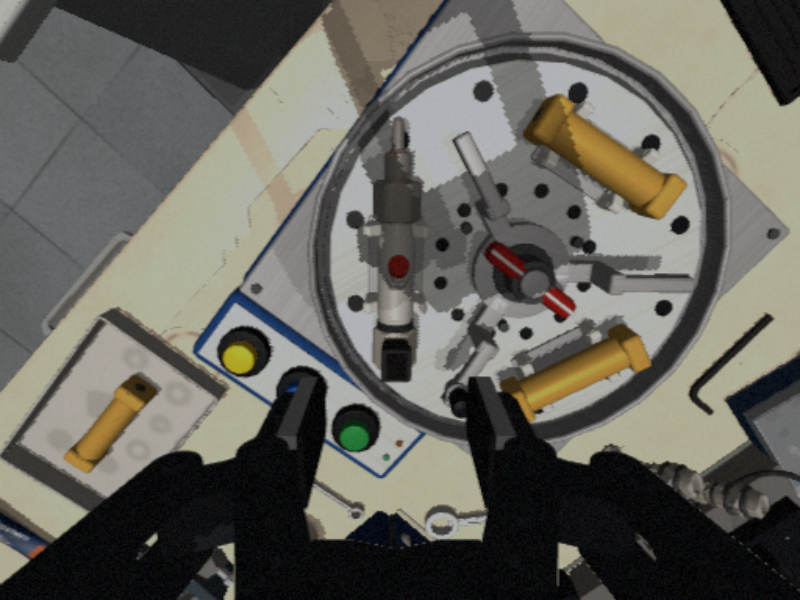

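The injector is seated in the near cradle with its nozzle clockwise (px (398,120–380)), and the other two blanks are in place. Close the clamp.

>>> {"fn": "play_rows", "kwargs": {"xyz": [[-15, 8, 0], [-30, 16, 0], [-45, 24, 0], [-60, 32, 0], [-76, 40, 0], [-76, 40, 0], [-76, 40, 0], [-76, 40, 0], [-76, 40, 0], [-76, 40, 0]], "rot": [[0, 0, 0.18], [0, 0, 0.36], [0, 0, 0.54], [0, 0, 0.72], [0, 0, 0.9], [0, 0, 1.08], [0, 0, 1.26], [0, 0, 1.44], [0, 0, 1.62], [0, 0, 1.8]], "grip": [0.45, 0.45, 0.45, 0.45, 0.45, 0.45, 0.45, 0.45, 0.45, 0.45]}}

```text
time_s: 34.45
eef_pos: [0.5591, -0.0618, 0.2799]
eef_rot: [-0.001, 0.961, 0.276, -0.001]
wrist_force: [0.6, -0.6, 0.7]
opening: 0.45
grasp_force: 0.0
```

>>> {"fn": "play_rows", "kwargs": {"xyz": [[0, 0, 0], [0, 0, 0], [0, 0, 0], [0, 0, 30], [0, 0, 30], [0, 0, 30], [0, 0, 30], [0, 0, 30], [0, 0, 30], [0, 0, 30]], "rot": [[0, 0, 0.18], [0, 0, 0.36], [0, 0, 0.42], [0, 0, 0.42], [0, 0, 0.42], [0, 0, 0.42], [0, 0, 0.42], [0, 0, 0.42], [0, 0, 0.42], [0, 0, 0.42]], "grip": [0.45, 0.45, 0.45, 0.45, 0.45, 0.45, 0.45, 0.45, 0.45, 0.45]}}

```text
time_s: 35.7
eef_pos: [0.5602, -0.0621, 0.2519]
eef_rot: [0.0, 0.997, 0.073, 0.0]
wrist_force: [0.5, 0.2, 0.1]
opening: 0.45
grasp_force: 0.0
```

```bash
python3 - <<'E'
from h import *
rel((.5607,-.0615,.144),-1.43)
from bench import readout
o=readout.get_obs();w,x,y,z=o["eef_rot"];M=R.from_quat([x,y,z,w]).as_matrix()
c=np.array([.5405,.0255]);f=lambda a:np.r_[c+.0897*np.array([np.cos(a),np.sin(a)]),0]
a0=-1.343
for a in np.linspace(a0,-.544,9)[1:]: print((M.T@(f(a)-f(a0))*1000).round(1))
E
```

```text
t 35.7 pos [ 0.5602 -0.0621  0.2519] thy -1.425 q6 1.104 open 0.45 F [0.5 0.2 0.1] tilt [ 0. -0.]
shift [  0.6  -0.6 107.9] rotz 0.005
[ 8.9 -1.2  0. ]
[17.6 -3.2  0. ]
[26.1 -6.2  0. ]
[34.2 -9.9  0. ]
[ 41.9 -14.4   0. ]
[ 49.1 -19.7   0. ]
[ 55.8 -25.7   0. ]
[ 61.8 -32.3   0. ]
```

>>> {"fn": "play_rows", "kwargs": {"xyz": [[0, 0, 25], [0, 0, 50], [0, 0, 75], [0, 0, 92], [0, 0, 102], [0, 0, 107], [0, 0, 107], [0, 0, 107], [0, 0, 107], [0, 0, 107]], "rot": [[0, 0, 0], [0, 0, 0], [0, 0, 0], [0, 0, 0], [0, 0, 0], [0, 0, 0], [0, 0, 0], [0, 0, 0], [0, 0, 0], [0, 0, 0]], "grip": [0.45, 0.45, 0.45, 0.45, 0.45, 0.45, 0.45, 0, 0, 0]}}

```text
time_s: 36.95
eef_pos: [0.5606, -0.0622, 0.1454]
eef_rot: [0.0, 0.997, 0.073, 0.001]
wrist_force: [0.0, -0.1, 1.7]
opening: 0.128
grasp_force: 58.7
```

>>> {"fn": "play_rows", "kwargs": {"xyz": [[0, 0, 0], [0, 0, 0], [8.9, -1.2, 0], [17.6, -3.2, 0], [26.1, -6.2, 0], [34.2, -9.9, 0], [41.9, -14.4, 0], [49.1, -19.7, 0], [55.8, -25.7, 0], [62, -32.3, 0]], "rot": [[0, 0, 0], [0, 0, 0], [0, 0, 0], [0, 0, 0], [0, 0, 0], [0, 0, 0], [0, 0, 0], [0, 0, 0], [0, 0, 0], [0, 0, 0]], "grip": [0, 0, 0, 0, 0, 0, 0, 0, 0, 0]}}

```text
time_s: 38.2
eef_pos: [0.619, -0.0214, 0.1457]
eef_rot: [0.001, 0.997, 0.073, 0.002]
wrist_force: [3.4, -3.9, 2.9]
opening: 0.13
grasp_force: 58.9
```

>>> {"fn": "play_rows", "kwargs": {"xyz": [[1, -2, 0], [1, -2, 0], [1, -2, 0], [1, -2, 0], [1, -2, -20], [1, -2, -50], [1, -2, -80], [1, -2, -110], [1, -2, -110], [1, -2, -110]], "rot": [[0, 0, 0], [0, 0, 0], [0, 0, 0], [0, 0, 0], [0, 0, 0], [0, 0, 0], [0, 0, 0], [0, 0, 0], [0, 0, 0], [0, 0, 0]], "grip": [0, 0, 0.45, 0.45, 0.45, 0.45, 0.45, 0.45, 0.45, 0.45]}}

```text
time_s: 39.45
eef_pos: [0.6171, -0.0188, 0.2545]
eef_rot: [-0.0, 0.997, 0.073, -0.0]
wrist_force: [0.5, -0.3, 0.4]
opening: 0.449
grasp_force: 0.0
```

```bash
python3 - <<'E'
from h import *
o,c=snap("wrist","w12");P=pts(c);rel((.541,.0255,.112),-1.43)
q=P[(P[...,2]>.134)&(P[...,2]<.15)&(np.hypot(P[...,0]-.617,P[...,1]+.022)<.03)];print("post",len(q),q.mean(0),(q.min(0)+q.max(0))/2)
a=c["color"].astype(int)
m=(a[...,0]>1.8*a[...,1])&(a[...,0]>1.8*a[...,2])&(a[...,0]>35)&(abs(P[...,2]-.12)<.006)&(np.hypot(P[...,0]-.54,P[...,1]-.025)<.045)
z=np.median(P[m][:,2]);w=cast(c,np.argwhere(m)[:,::-1],z)[:,:2];d=w-w.mean(0);V=np.linalg.svd(d,full_matrices=False)[2][0];t=d@V
print("bar z",z,"ang",np.arctan2(V[1],V[0]),t.min(),t.max(),"mid",w.mean(0)+V*(t.min()+t.max())/2)
E
```

```text
t 39.5 pos [ 0.6168 -0.0187  0.2537] thy -1.425 q6 1.202 open 0.445 F [-0.4  0.5 -0.3] tilt [-0.002  0.001]
shift [-68.3 -54.7 141.9] rotz 0.005
post 236 [ 0.61822466 -0.02272277  0.14203651] [ 0.61743196 -0.02285042  0.13974803]
bar z 0.11925672254245584 ang 3.071964118994159 -0.01221024390358692 0.014326748588147848 mid [0.56409464 0.02758412]
```

View pics/w12.png

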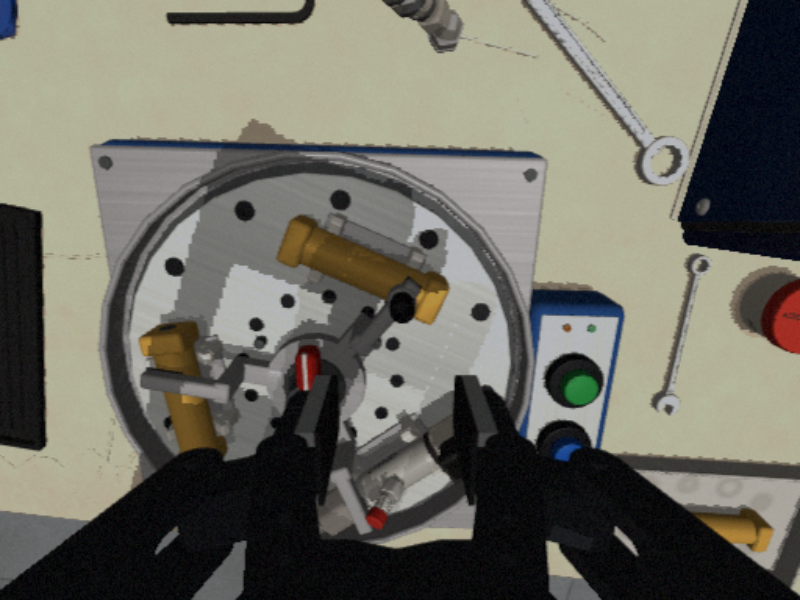

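Clamp back at its original closed angle (post at px (402,305)). Next, go over the nut.

>>> {"fn": "play_rows", "kwargs": {"xyz": [[-17, -14, 0], [-34, -28, 0], [-51, -42, 0], [-68, -55, 0], [-68, -55, 0], [-68, -55, 0], [-68, -55, 0], [-68, -55, 0], [-68, -55, 0], [-68, -55, 0]], "rot": [[0, 0, 0], [0, 0, 0], [0, 0, 0], [0, 0, 0], [0, 0, 0], [0, 0, 0], [0, 0, 0], [0, 0, 0], [0, 0, 0], [0, 0, 0]], "grip": [0.45, 0.45, 0.45, 0.45, 0.45, 0.45, 0.45, 0.45, 0.45, 0.45]}}

```text
time_s: 40.75
eef_pos: [0.5422, 0.0255, 0.2546]
eef_rot: [0.0, 0.997, 0.073, -0.0]
wrist_force: [-0.3, -0.2, -0.1]
opening: 0.45
grasp_force: 0.0
```

```bash
python3 - <<'E'
from h import *
o,c=snap("wrist","w13");P=pts(c)
a=c["color"].astype(int)
m=(a[...,0]>1.8*a[...,1])&(a[...,0]>1.8*a[...,2])&(a[...,0]>35)&(abs(P[...,2]-.12)<.006)&(np.hypot(P[...,0]-.54,P[...,1]-.025)<.045)
z=np.median(P[m][:,2]);w=cast(c,np.argwhere(m)[:,::-1],z)[:,:2];d=w-w.mean(0);V=np.linalg.svd(d,full_matrices=False)[2][0];t=d@V
A=np.arctan2(V[1],V[0]);mid=w.mean(0)+V*(t.min()+t.max())/2
print("bar z",z,"ang",A,t.min(),t.max(),"mid",mid);rel((*((mid+[.541,.0255])/2),.112),A+np.pi/2)
E
```

```text
bar z 0.11947403728327766 ang -3.0042387133577226 -0.03162969775162824 0.03661855379920372 mid [0.54197539 0.02515723]
t 40.8 pos [0.5422 0.0255 0.2547] thy -1.425 q6 1.253 open 0.449 F [ 0.1 -0.  -0.4] tilt [ 0. -0.]
shift [ -0.8   0.  142.7] rotz 0.008
```

>>> {"fn": "play_rows", "kwargs": {"xyz": [[-1, 0, 30], [-1, 0, 65], [-1, 0, 95], [-1, 0, 118], [-1, 0, 132], [-1, 0, 140], [-1, 0, 142], [-1, 0, 142], [-1, 0, 142], [-1, 0, 142]], "rot": [[0, 0, 0], [0, 0, 0], [0, 0, 0], [0, 0, 0], [0, 0, 0], [0, 0, 0], [0, 0, 0], [0, 0, 0], [0, 0, 0], [0, 0, 0]], "grip": [0.45, 0.45, 0.45, 0.45, 0.45, 0.45, 0.45, 0, 0, 0]}}

```text
time_s: 42.05
eef_pos: [0.5416, 0.0255, 0.1134]
eef_rot: [0.0, 0.997, 0.073, 0.001]
wrist_force: [-1.4, 1.8, 2.7]
opening: 0.32
grasp_force: 59.1
```

>>> {"fn": "play_rows", "kwargs": {"xyz": [[0, 0, 0], [0, 0, 0.3], [0, 0, 0.8], [0, 0, 1.2], [0, 0, 1.7], [0, 0, 2.1], [0, 0, 2.6], [0, 0, 3], [0, 0, 3.5], [0, 0, 3.6]], "rot": [[0, 0, 0], [0, 0, -0.15], [0, 0, -0.32], [0, 0, -0.49], [0, 0, -0.66], [0, 0, -0.83], [0, 0, -1.0], [0, 0, -1.17], [0, 0, -1.34], [0, 0, -1.4]], "grip": [0, 0, 0, 0, 0, 0, 0, 0, 0, 0]}}

```text
time_s: 43.3
eef_pos: [0.5411, 0.0259, 0.1097]
eef_rot: [-0.0, 0.715, 0.699, 0.0]
wrist_force: [-3.1, 2.8, 7.2]
opening: 0.317
grasp_force: 59.7
```

```bash
python3 - <<'E'
from h import *
rel((.541,.0255,.1085),.14)
E
```

```text
t 43.3 pos [0.5411 0.0259 0.1097] thy -0.022 q6 -0.15 open 0.317 F [-3.1  2.8  7.2] tilt [-0.     0.001]
shift [-0.4 -0.1  1.2] rotz -0.162
```

>>> {"fn": "play_rows", "kwargs": {"xyz": [[0, 0, 0.3], [0, 0, 0.8], [0, 0, 1.2], [0, 0, 1.7], [0, 0, 2.1], [0, 0, 2.6], [0, 0, 3], [0, 0, 3.3], [0, 0, 3.3], [0, 0, 3.3]], "rot": [[0, 0, -0.15], [0, 0, -0.32], [0, 0, -0.49], [0, 0, -0.66], [0, 0, -0.83], [0, 0, -1.0], [0, 0, -1.17], [0, 0, -1.32], [0, 0, -1.32], [0, 0, -1.32]], "grip": [0, 0, 0, 0, 0, 0, 0, 0, 0, 0]}}

```text
time_s: 44.55
eef_pos: [0.5406, 0.0256, 0.1064]
eef_rot: [-0.001, 0.137, 0.991, -0.0]
wrist_force: [-5.3, 1.6, 9.2]
opening: 0.319
grasp_force: 59.9
```

>>> {"fn": "play_rows", "kwargs": {"xyz": [[0, 0, 0], [0, 0, 0], [0, 0, 0], [0, 0, -20], [0, 0, -50], [0, 0, -80], [0, 0, -110], [0, 0, -140], [0, 0, -140], [0, 0, -140]], "rot": [[0, 0, 0], [0, 0, 0], [0, 0, 0], [0, 0, 0], [0, 0, 0], [0, 0, 0], [0, 0, 0], [0, 0, 0], [0, 0, 0], [0, 0, 0]], "grip": [0.45, 0.45, 0.45, 0.45, 0.45, 0.45, 0.45, 0.45, 0.45, 0.45]}}

```text
time_s: 45.8
eef_pos: [0.5407, 0.0254, 0.2448]
eef_rot: [-0.001, 0.138, 0.99, -0.0]
wrist_force: [0.0, 0.6, -1.0]
opening: 0.449
grasp_force: 0.0
```

```bash
python3 - <<'E'
from h import *
o,c=snap("wrist","w14");P=pts(c)
a=c["color"].astype(int)
m=(a[...,0]>1.8*a[...,1])&(a[...,0]>1.8*a[...,2])&(a[...,0]>35)&(abs(P[...,2]-.115)<.007)&(np.hypot(P[...,0]-.54,P[...,1]-.025)<.045)
z=np.median(P[m][:,2]);w=cast(c,np.argwhere(m)[:,::-1],z)[:,:2];d=w-w.mean(0);V=np.linalg.svd(d,full_matrices=False)[2][0];t=d@V
A=np.arctan2(V[1],V[0]);mid=w.mean(0)+V*(t.min()+t.max())/2
print("bar z",z,"ang",A,t.min(),t.max(),"mid",mid)
q=P[(P[...,2]>.127)&(P[...,2]<.15)&(np.hypot(P[...,0]-.617,P[...,1]+.022)<.03)];print("post",len(q),q.mean(0),(q.min(0)+q.max(0))/2)
rel((.4451,-.1737,.20));brass(c)
for n,lo,hi in[("yel",(24,150,60),(34,255,255)),("blue",(100,150,60),(118,255,255)),("green",(50,120,40),(85,255,255))]:
    hsv=cv2.cvtColor(c["color"],cv2.COLOR_RGB2HSV);k=(cv2.inRange(hsv,lo,hi)>0)&(P[...,2]>.068)&(P[...,2]<.085)&(P[...,1]<-.1)
    if k.sum()>20: print(n,k.sum(),cast(c,np.argwhere(k)[:,::-1].mean(0),.0775)[0].round(4),np.median(P[k][:,2]))
E
```

```text
bar z 0.11256247763515267 ang -0.2713043399853611 -0.02985679063884144 0.03754797071098306 mid [0.53866833 0.02556314]
post 223 [ 0.61457054 -0.0211013   0.13433693] [ 0.61604317 -0.02202162  0.1324035 ]
t 45.85 pos [0.5404 0.0255 0.2443] thy 1.295 q6 -1.467 open 0.453 F [ 0.1 -0.2 -0.3] tilt [-0.002  0.   ]
shift [  37.4 -217.6   44.5] blank [298, 80, 64, 86, 2492] [0.5049 0.1072] L,W [0.03, 0.077] ang 0.273 ztop 0.1068
blank [340, 170, 37, 26, 579] [0.5629 0.122 ] L,W [0.031, 0.02] ang 1.635 ztop 0.1072
blank [236, 256, 55, 25, 1309] [0.6262 0.0112] L,W [0.055, 0.028] ang 1.296 ztop 0.1053
yel 549 [ 0.4452 -0.1718  0.0775] 0.07715156342010965
blue 417 [ 0.5003 -0.1667  0.0775] 0.07731122963261267
green 425 [ 0.5548 -0.1584  0.0775] 0.07715938690111551
```

Nut tight again (bar height 0.1126, angle −0.27), and the clamp is closed. Next, the keys with shut fingers.

>>> {"fn": "play_rows", "kwargs": {"xyz": [[7, -40, 0], [14, -80, 0], [21, -120, 0], [28, -160, 10], [35, -200, 30], [38, -216, 60], [38, -216, 90], [38, -216, 114], [38, -216, 114], [38, -216, 114]], "rot": [[0, 0, 0], [0, 0, 0], [0, 0, 0], [0, 0, 0], [0, 0, 0], [0, 0, 0], [0, 0, 0], [0, 0, 0], [0, 0, 0], [0, 0, 0]], "grip": [0, 0, 0, 0, 0, 0, 0, 0, 0, 0]}}

```text
time_s: 47.1
eef_pos: [0.4459, -0.1721, 0.132]
eef_rot: [-0.0, 0.137, 0.991, 0.0]
wrist_force: [0.1, -0.6, -0.9]
opening: -0.001
grasp_force: 0.0
```

>>> {"fn": "play_rows", "kwargs": {"xyz": [[0, 0, 15], [0, 0, 27], [0, 0, 33], [0, 0, 36], [0, 0, 38], [0, 0, 40], [0, 0, 40], [0, 0, 40], [0, 0, 40], [0, 0, 40]], "rot": [[0, 0, 0], [0, 0, 0], [0, 0, 0], [0, 0, 0], [0, 0, 0], [0, 0, 0], [0, 0, 0], [0, 0, 0], [0, 0, 0], [0, 0, 0]], "grip": [0, 0, 0, 0, 0, 0, 0, 0, 0, 0]}}

```text
time_s: 48.35
eef_pos: [0.4458, -0.172, 0.0918]
eef_rot: [-0.0, 0.137, 0.991, 0.0]
wrist_force: [-2.5, 1.8, 3.4]
opening: -0.001
grasp_force: 1.9
```

```bash
python3 - <<'E'
from h import *
rel((.5003,-.1668,.13))
E
```

```text
t 48.35 pos [ 0.4458 -0.172   0.0918] thy 1.295 q6 -1.912 open -0.001 F [-2.5  1.8  3.4] tilt [-0.  0.]
shift [-51.1  19.9 -38.2]
```

>>> {"fn": "play_rows", "kwargs": {"xyz": [[0, 0, 1], [0, 0, 2], [0, 0, 3], [0, 0, 3], [0, 0, 3], [0, 0, 3], [0, 0, 3], [0, 0, 3], [0, 0, 3], [0, 0, 3]], "rot": [[0, 0, 0], [0, 0, 0], [0, 0, 0], [0, 0, 0], [0, 0, 0], [0, 0, 0], [0, 0, 0], [0, 0, 0], [0, 0, 0], [0, 0, 0]], "grip": [0, 0, 0, 0, 0, 0, 0, 0, 0, 0]}}

```text
time_s: 49.6
eef_pos: [0.4459, -0.1721, 0.0898]
eef_rot: [-0.0, 0.137, 0.991, -0.0]
wrist_force: [-6.9, 3.7, 16.3]
opening: -0.0
grasp_force: 8.0
```

```bash
python3 - <<'E'
from h import *
c=load("w14.npz");P=pts(c)
for k in((.4452,-.1725),(.5003,-.1668),(.5553,-.1595)):
    r=np.hypot(P[...,0]-k[0],P[...,1]-k[1]);print([(i,np.median(P[(r>i/1000)&(r<(i+2)/1000),2]).round(4) if ((r>i/1000)&(r<(i+2)/1000)).any() else 0) for i in range(0,30,2)])
o,c=snap("scene","s1");w=cv2.resize(c["color"][200:280,240:340,::-1],(800,600),interpolation=cv2.INTER_CUBIC);cv2.imwrite("pics/s1c.png",w)
E
```

```text
[(0, np.float64(0.0772)), (2, np.float64(0.0774)), (4, np.float64(0.0776)), (6, np.float64(0.0777)), (8, np.float64(0.0771)), (10, np.float64(0.0743)), (12, np.float64(0.0678)), (14, np.float64(0.0675)), (16, np.float64(0.0672)), (18, np.float64(0.0636)), (20, np.float64(0.0563)), (22, np.float64(0.0559)), (24, np.float64(0.0559)), (26, np.float64(0.0558)), (28, np.float64(0.0558))]
[(0, np.float64(0.0779)), (2, np.float64(0.0774)), (4, np.float64(0.0774)), (6, np.float64(0.0775)), (8, np.float64(0.0774)), (10, np.float64(0.0749)), (12, np.float64(0.0679)), (14, np.float64(0.0675)), (16, np.float64(0.0676)), (18, np.float64(0.065)), (20, np.float64(0.0566)), (22, np.float64(0.0561)), (24, np.float64(0.056)), (26, np.float64(0.056)), (28, np.float64(0.0558))]
[(0, np.float64(0.0776)), (2, np.float64(0.0772)), (4, np.float64(0.0774)), (6, np.float64(0.0776)), (8, np.float64(0.0773)), (10, np.float64(0.0736)), (12, np.float64(0.0677)), (14, np.float64(0.0674)), (16, np.float64(0.0674)), (18, np.float64(0.0632)), (20, np.float64(0.0563)), (22, np.float64(0.0561)), (24, np.float64(0.056)), (26, np.float64(0.056)), (28, np.float64(0.0561))]
```

View pics/s1c.png

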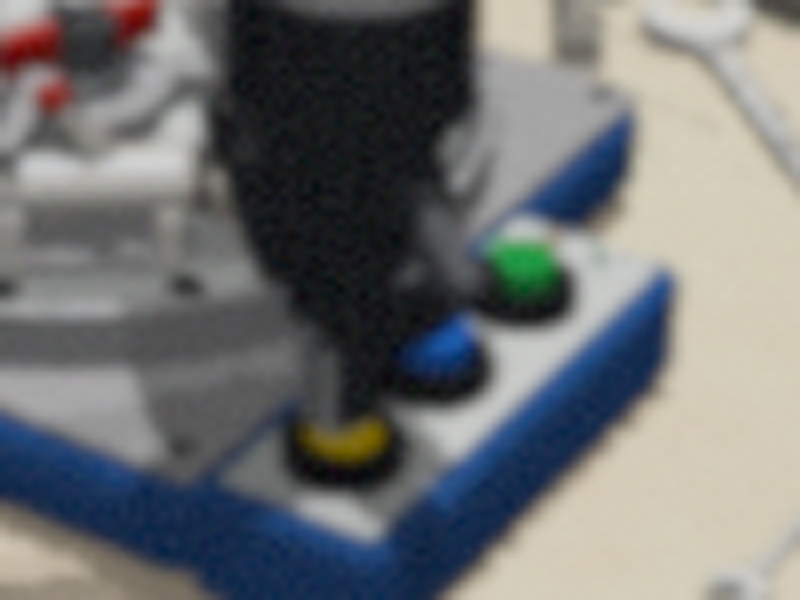

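The yellow key is fully down at px (345,435), with the collar well below. Next, blue, then green.

>>> {"fn": "play_rows", "kwargs": {"xyz": [[0, 0, -20], [0, 0, -42], [-25, 10, -42], [-51, 20, -42], [-51, 20, -42], [-51, 20, -25], [-51, 20, -12], [-51, 20, -5], [-51, 20, 0], [-51, 20, 0]], "rot": [[0, 0, 0], [0, 0, 0], [0, 0, 0], [0, 0, 0], [0, 0, 0], [0, 0, 0], [0, 0, 0], [0, 0, 0], [0, 0, 0], [0, 0, 0]], "grip": [0, 0, 0, 0, 0, 0, 0, 0, 0, 0]}}

```text
time_s: 50.9
eef_pos: [0.4991, -0.1663, 0.0898]
eef_rot: [-0.002, 0.137, 0.991, 0.0]
wrist_force: [-10.7, 3.7, 17.9]
opening: 0.0
grasp_force: 9.0
```

>>> {"fn": "play_rows", "kwargs": {"xyz": [[0, 0, 0], [0, 0, 0], [0, 0, -20], [0, 0, -42], [-25, 11, -42], [-51, 22, -42], [-51, 22, -42], [-51, 22, -25], [-51, 22, -12], [-51, 22, -5]], "rot": [[0, 0, 0], [0, 0, 0], [0, 0, 0], [0, 0, 0], [0, 0, 0], [0, 0, 0], [0, 0, 0], [0, 0, 0], [0, 0, 0], [0, 0, 0]], "grip": [0, 0, 0, 0, 0, 0, 0, 0, 0, 0]}}

```text
time_s: 52.15
eef_pos: [0.5538, -0.1591, 0.092]
eef_rot: [-0.002, 0.138, 0.99, 0.0]
wrist_force: [-2.8, 0.5, 3.1]
opening: 0.004
grasp_force: 1.9
```

>>> {"fn": "play_rows", "kwargs": {"xyz": [[0, 0, 3], [0, 0, 5], [0, 0, 5], [0, 0, 5], [0, 0, 5], [0, 0, 5], [0, 0, 5], [0, 0, 5], [0, 0, 5], [0, 0, 5]], "rot": [[0, 0, 0], [0, 0, 0], [0, 0, 0], [0, 0, 0], [0, 0, 0], [0, 0, 0], [0, 0, 0], [0, 0, 0], [0, 0, 0], [0, 0, 0]], "grip": [0, 0, 0, 0, 0, 0, 0, 0, 0, 0]}}

```text
time_s: 53.4
eef_pos: [0.5544, -0.1592, 0.0899]
eef_rot: [-0.001, 0.137, 0.991, 0.0]
wrist_force: [-9.4, 2.7, 14.0]
opening: 0.001
grasp_force: 6.5
```

>>> {"fn": "play_rows", "kwargs": {"xyz": [[0, 0, -20], [0, 0, -60], [0, 0, -110], [0, 0, -160], [0, 0, -200], [0, 0, -200], [0, 0, -200], [0, 0, -200], [0, 0, -200], [0, 0, -200]], "rot": [[0, 0, 0], [0, 0, 0], [0, 0, 0], [0, 0, 0], [0, 0, 0], [0, 0, 0], [0, 0, 0], [0, 0, 0], [0, 0, 0], [0, 0, 0]], "grip": [0, 0, 0, 0, 0, 0, 0, 0, 0, 0]}}

```text
time_s: 54.65
eef_pos: [0.5552, -0.1594, 0.288]
eef_rot: [-0.001, 0.137, 0.991, 0.0]
wrist_force: [-0.2, -0.7, -0.2]
opening: -0.003
grasp_force: 0.0
```

```bash
python3 - <<'E'
from h import *
o,c=snap("wrist","w15");P=pts(c);rel((.5,0,.2));brass(c);brass(c,.025,.01)
o,c=snap("top","t3");a=c["color"].astype(int);P=pts(c)
m=(a[...,0]>1.6*a[...,1])&(a[...,0]>1.6*a[...,2])&(a[...,0]>40)&(np.hypot(P[...,0]-.54,P[...,1]-.025)<.15);n,l,s,ce=cv2.connectedComponentsWithStats(m.astype(np.uint8))
for i in range(1,n):
    if s[i,4]>3: print(ce[i],s[i,4],P[l==i].mean(0).round(3))
E
```

```text
t 54.7 pos [ 0.5553 -0.1594  0.2883] thy 1.295 q6 -1.78 open -0.002 F [0.2 0.4 0.9] tilt [-0.001  0.   ]
shift [ 96.5 138.3  88.4] blank [473, 8, 39, 86, 2013] [0.499  0.0941] L,W [0.035, 0.077] ang -0.024 ztop 0.1068
blank [361, 183, 33, 30, 655] [ 0.6158 -0.0354] L,W [0.033, 0.033] ang 2.844 ztop 0.107
blank [403, 183, 62, 29, 1313] [0.6293 0.0258] L,W [0.032, 0.067] ang 1.184 ztop 0.1069
blank [471, 8, 41, 86, 2055] [0.5027 0.1444] L,W [0.045, 0.094] ang -0.024 ztop 0.1068
blank [28, 64, 92, 51, 2064] [ 0.4081 -0.3454] L,W [0.112, 0.031] ang 1.627 ztop 0.0307
blank [199, 65, 25, 26, 325] [ 0.4398 -0.1802] L,W [0.027, 0.029] ang 0.533 ztop 0.0786
blank [497, 103, 15, 18, 203] [0.5759 0.1569] L,W [0.017, 0.021] ang -0.024 ztop 0.098
blank [360, 183, 34, 30, 694] [ 0.6453 -0.0134] L,W [0.041, 0.042] ang 1.152 ztop 0.107
blank [403, 183, 62, 29, 1321] [0.6621 0.0622] L,W [0.039, 0.082] ang 1.184 ztop 0.1069
[263.42857143 210.42857143] 7 [0.563 0.024 0.111]
[266.   211.75] 8 [0.559 0.016 0.112]
[259.375 223.875] 8 [0.52  0.036 0.111]
[261.77777778 225.11111111] 9 [0.517 0.028 0.11 ]
[279.33333333 239.75      ] 12 [ 0.471 -0.027  0.13 ]
```

View pics/w15.png

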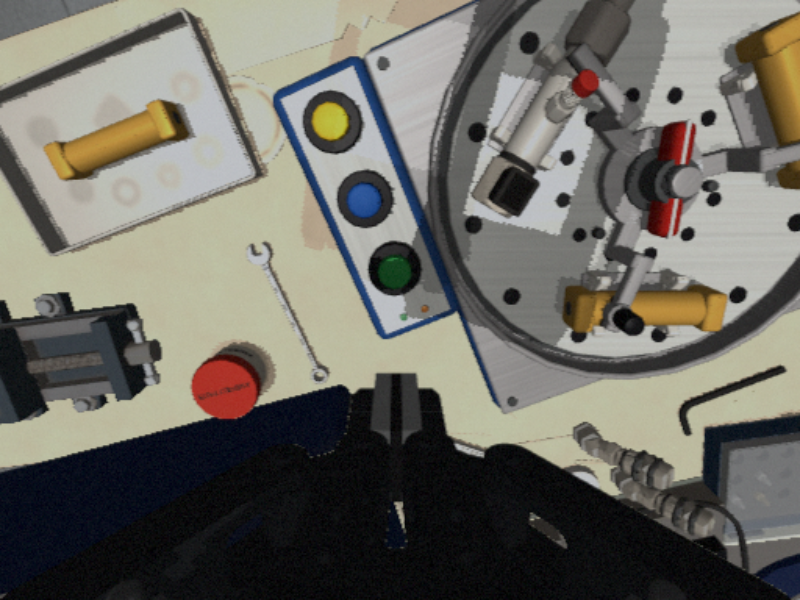

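Injector clamped in its cradle, blank in the tray (px (115,140)), nut tight, keys back up after being pressed in order.

```bash
python3 -c "
from bench import ctrl
print(ctrl.hand_in())"
```

```text
the job is handed in; nothing more can be done
None
```

I handed the job in at about 55 s, and every step looked right in the camera views. The hand-in call returned no verdict, so the judge's result is unknown. The one injector present (red cap) is clamped in the near cradle, nozzle clockwise. Its blank is in the tray, the nut is tight, and yellow, blue and green were pressed in that order.

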